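# Clamp the test cassette, load it and start the test

## Robot

A 6-joint arm with a two-finger parallel gripper is mounted at the origin on the work surface. World frame = base frame: x ahead of the robot, y to its left, z up, the work surface at z = 0. Lengths are in mm, angles in rad, forces in N, time in s.
With the tool pointing down it reaches from about 350 to 775 mm from the base axis. Payload 5.5 kg.
Tool frame: the origin (TCP) lies between the finger pads; the fingertips stand 25 mm ahead of it and the grasp point (between the pads) lies 6 mm ahead of it (finger_overhang is the z of the fingertips in the tool frame, in mm); z points along the fingers, y is the line along which they close (so a half turn about z gives the same grasp; the last joint's range is limited). The gripper opens to 85 mm and grips with 20 to 120 N. Pads are 22 mm wide; open, the fingers measure 114 mm over their backs; the gripper's body (76 mm by 85 mm) begins 54 mm behind the grasp point. The pads swing forward as they close: fully open they stand 13 mm farther back than shut.
Start: joints at [1.103, 0.313, 0.046, 1.304, 0, 1.431], TCP at [185.152, 544.415, 256.323] pointing down, gripper open.
Joint ranges: [-2.76, 2.76], [-0.86, 1.69], [-1.03, 1.26], [-2.2, 2.34], [-1.47, 1.5], [-3.14, 3.14]. Speed limits (rad/s): [2.57, 2.57, 3.14, 3.14, 3.14, 3.14].

## Interface

Orientations are given as a rotation vector (axis times angle).
In Python, from plant import * gives the robot as it stands.
- The arm moves only by the tool drive_tool, never from a script. Its argument "rows" is one flat list of numbers, 7 for each row, row after row: the shift along the tool's x, y, z in m, then the turn, a rotation vector about the tool's x, y, z in degrees, then the closure in counts, from 0 (fully open) to 255 (shut). A call has 1 to 10 rows; each row shifts and turns the commanded pose from where the row before left it, along the tool's axes as they then stand; what a row does not reach is not made up. A row lasts 1/12 s, in which the tool goes at most 41.7 mm and 7.16 degrees, less where a joint would pass 70% of its speed; a pose out of reach is approached as far as the arm can. A call is refused whole if a number of a shift passes 0.0417 or a number of a turn 7.16, either way. A call with a gripper value outside its range is refused whole. The fingers move at their own pace and stop on an object; "newtons" is the grip in N (left out, the last holds). Time passes only in rows, so rows that do not move let the fingers close. It gives the time, the measured TCP pose, the force, the opening and the grip force at its end, in the units of the state.
- state(): the state, without advancing time (a new reading comes with each control period).
- camera(name): name is "side" or "top"; returns (picture, depth): 384x512x3 uint8, blue, green, red; 384x512 float32, mm along the optical axis (not along the pixel's ray), 0 where there is no reading.
- get_calibration(name): a dict with "fx", "fy", "cx", "cy" (pixels), "position" and "rotation" of the camera in the world. Camera axes: x right, y down, z forward; pixel columns grow to the right and rows downward; lengths in mm; the calibration is good to about 2 mm. A picture is of the moment at which its call begins. get_calibration takes no time and is no camera call.
- hand_in(): hands the job in; it is judged then, once.
Trained networks look in the newest picture that a camera, given by its name, has taken for a name from the list of things; names that differ only in an ending like _2 or _b are one class to them, and where a whole thing is asked for, a point or a joint stands for the part that bears it (a point fixed in the world has none). Each returns a list of dicts, best first, with "p" (0 to 1); they miss things now and then, are a little off and sometimes report something else, mostly with a low value. They report only what shows in the picture. A call takes as long as a camera call. They do not tell look-alikes from the thing itself.
- recognise(camera, label): "box" ([left, top, width, height] in pixels, round what is visible of it).
- regions_of(camera, label): "pixels" (384x512 bool, what is visible of it) and "box" ([left, top, width, height] in pixels, round what is visible of it).
- spot_point(camera, label): "pixel" ([column, row] in pixels: a listed point, or the origin of a listed thing).
The state is a dict: "time": time; "joint_pos": joint angles; "joint_velocities": joint speeds; "joint_efforts": joint torques, N m; "eef_pos": TCP position; "orientation": TCP orientation; "ft_force": force on the tool from outside, world axes, zero at the start; "ft_torque": the same for the moment, N m; "grip_width": finger opening in mm; "finger_force": force on a finger pad.
Only numpy, scipy, OpenCV 4.12 (cv2) and the standard library are available. Lean on these libraries where they do the work, as an engineer would, in place of code of your own. Each camera call takes 0.05 s, during which the arm holds its last target. There are 200 camera calls.

## Task

Clamp the test cassette down with its four knobs, always working crosswise (a knob, the one diagonally opposite, then the other two): in a first pass turn every knob clockwise about half way, to its yellow mark, and only then in a second pass every knob to the red mark. Then stand all the blue-banded modules side by side in the lane, each with its long side across the lane, slide the jaw gently shut until the row is gripped between jaw and end stop, and leave it so. Last, press the green start button; leave the rejected red-banded module and everything else on the bench where they are.

Things in the scene. Friction and masses are not known exactly. Their poses are not given: they have to be found in the camera images.
- lane (a point): middle of the end stop's face at deck level. y axis: from the fixed end stop to the sliding jaw, along the middle of the grey lane (62 mm wide); z up. The cassette is a fixed black plate, 240 mm (x) x 380 mm (y), with a mint green deck 30 mm above the bench; its four knobs stand at x = +-80 mm, y = -60 and +230 mm from here. Jaw and knobs share this yaw
- stop: fixed end stop, an aluminium block 50 mm wide (x), 10 mm thick, 26 mm high on the cassette's deck; origin at the middle of its face at deck level, same point and axes as the lane; the modules lie on its +y side
- jaw (a joint): travel of the sliding jaw in m: 0 = fully open (its pad's face 170 mm from the end stop's face), grows as it slides along -y towards the end stop, to at most 0.125. Starts between 0 and 0.02; 6 N of sliding friction, stays where it is left
- jaw_face (a point): middle of the face of the jaw's orange sprung pad (50 mm wide, 6 mm thick, top 26 mm above the deck), at deck level, same axes as the lane; the modules lie on its -y side. Pressed, the pad gives way towards the jaw by up to 12 mm at 1.5 N per mm; this point moves with it
- jaw_post (a point): grip point on the jaw's blue post, 34 mm above the deck and 70 mm behind (+y of) the unpressed pad's face. The post is 26 mm (x) x 12 mm (y), its top 46 mm above the deck; it stands on a flat steel bar (top 10 mm above the deck, 22 mm wide) that joins it to the jaw's steel cheek (20 to 30 mm behind the face)
- start (a joint): travel of the green start button in m: 0 = up, 0.006 = fully down (about 5 N); it springs back
- start_top (a point): top centre of the green start button (36 mm across, pressed straight down) on the grey console 100 x 120 x 35 mm to the right of the cassette
- knob_1 (a joint): angle of clamp knob 1 (far left corner) in rad: 0 = loose, grows CLOCKWISE seen from above; 0.785 = white pointer at the yellow mark (half way), 1.571 = at the red mark, a hard stop. Starts at 0 to 0.15; friction of 0.12 N m holds it where it is left. Neighbours: knobs 4 and 2; diagonally opposite is knob 3
- knob_1_grip (a point): grip point of knob 1, on its turning axis, 36 mm above the deck; turns with the knob. Black wing bar 56 mm long (x; white pointer at the +x end, along the cassette's +x when loose), 14 mm wide (y), from 12 to 42 mm above the deck, on a round foot 36 mm across, 12 mm high
- knob_2 (a joint): angle of clamp knob 2 (far right corner) in rad: 0 = loose, grows CLOCKWISE seen from above; 0.785 = white pointer at the yellow mark (half way), 1.571 = at the red mark, a hard stop. Starts at 0 to 0.15; friction of 0.12 N m holds it where it is left. Neighbours: knobs 1 and 3; diagonally opposite is knob 4
- knob_2_grip (a point): grip point of knob 2, on its turning axis, 36 mm above the deck; turns with the knob. Black wing bar 56 mm long (x; white pointer at the +x end, along the cassette's +x when loose), 14 mm wide (y), from 12 to 42 mm above the deck, on a round foot 36 mm across, 12 mm high
- knob_3 (a joint): angle of clamp knob 3 (near right corner) in rad: 0 = loose, grows CLOCKWISE seen from above; 0.785 = white pointer at the yellow mark (half way), 1.571 = at the red mark, a hard stop. Starts at 0 to 0.15; friction of 0.12 N m holds it where it is left. Neighbours: knobs 2 and 4; diagonally opposite is knob 1
- knob_3_grip (a point): grip point of knob 3, on its turning axis, 36 mm above the deck; turns with the knob. Black wing bar 56 mm long (x; white pointer at the +x end, along the cassette's +x when loose), 14 mm wide (y), from 12 to 42 mm above the deck, on a round foot 36 mm across, 12 mm high
- knob_4 (a joint): angle of clamp knob 4 (near left corner) in rad: 0 = loose, grows CLOCKWISE seen from above; 0.785 = white pointer at the yellow mark (half way), 1.571 = at the red mark, a hard stop. Starts at 0 to 0.15; friction of 0.12 N m holds it where it is left. Neighbours: knobs 3 and 1; diagonally opposite is knob 2
- knob_4_grip (a point): grip point of knob 4, on its turning axis, 36 mm above the deck; turns with the knob. Black wing bar 56 mm long (x; white pointer at the +x end, along the cassette's +x when loose), 14 mm wide (y), from 12 to 42 mm above the deck, on a round foot 36 mm across, 12 mm high
- module_1: power module, an aluminium block 60 mm (its x) x 30 mm (its y) x 36 mm high with a blue band at one end of its top, 110 to 230 g; origin at the centre of its underside. Either way round is right. Two to four modules are present; an absent one reads None. At the start they stand on a dark 2 mm mat to the left of the cassette
- module_2: power module, an aluminium block 60 mm (its x) x 30 mm (its y) x 36 mm high with a blue band at one end of its top, 110 to 230 g; origin at the centre of its underside. Either way round is right. Two to four modules are present; an absent one reads None. At the start they stand on a dark 2 mm mat to the left of the cassette
- module_3: power module, an aluminium block 60 mm (its x) x 30 mm (its y) x 36 mm high with a blue band at one end of its top, 110 to 230 g; origin at the centre of its underside. Either way round is right. Two to four modules are present; an absent one reads None. At the start they stand on a dark 2 mm mat to the left of the cassette
- module_4: power module, an aluminium block 60 mm (its x) x 30 mm (its y) x 36 mm high with a blue band at one end of its top, 110 to 230 g; origin at the centre of its underside. Either way round is right. Two to four modules are present; an absent one reads None. At the start they stand on a dark 2 mm mat to the left of the cassette
- reject: rejected module, same size as the others but with a red band; bystander, origin under its centre
- scanner: hand barcode scanner, 175 mm long, 55 mm high; bystander
- screwdriver: screwdriver; bystander
- tape: yellow roll ring 90 mm across, 20 mm high; bystander
- cleaner: cleaner bottle 54 mm across, 130 mm high; bystander
There are look-alikes about, which are no part of the job. Leave any pink or purple look-alike of the module_2 alone.

How it is judged:
By the outcome, as a careful person would: the job done as asked, in the order asked, and still so for the second after the job is handed in, with the robot touching nothing.
Of module_1, module_2, module_3, module_4 only 2 to 4 are there at a start; the rules pass over those that are not, and their reading is None.
At some moment in a run one of module_1, module_2, module_3, module_4 may be knocked a few centimetres aside while the robot is not near it.
Once in a run the grip may slacken for a moment while it holds something.
It also fails if it takes over 210 s, if anything falls off the work surface, if the arm or the gripper's body presses on something with over 40 N, if the wrist force passes 120 N, or if a joint passes its speed limit or range.

## Working session

There is one attempt and no reset: what is moved stays moved. The work goes in short steps, Python scripts to look and compute and a tool call to move; the robot and the scene stay as the last step left them, time stands still between calls to the robot, and variables do not carry over. Pictures are saved under pics/ and viewed, at most 14 in all, crops included, and the job is handed in when it is done.

Besides the shell and the picture viewer there is one more tool, called after "Emit:" as a command line: name --argument value ..., lists and objects as JSON in quotes. drive_tool: Moves the arm, as the interface text tells. Its arguments: {"type":"object","properties":{"rows":{"type":"array","items":{"type":"number"}},"newtons":{"type":"number"}},"required":["rows"]}

```bash
mkdir -p pics; cat > h.py <<'E'
from plant import *
import numpy as np, cv2
from scipy.spatial.transform import Rotation as R
def cal(n):
    c=get_calibration(n); r=np.array(c["rotation"],float)
    M=r if r.shape==(3,3) else R.from_rotvec(r).as_matrix() if r.size==3 else R.from_quat(r).as_matrix()
    return c,M,np.array(c["position"],float)
def world(n,uv,d):
    c,M,p=cal(n); u,v=uv
    return M@np.array([(u-c["cx"])/c["fx"]*d,(v-c["cy"])/c["fy"]*d,d])+p
def onz(n,uv,z):
    c,M,p=cal(n); u,v=uv
    r=M@np.array([(u-c["cx"])/c["fx"],(v-c["cy"])/c["fy"],1]); return p+r*(z-p[2])/r[2]
def pix(n,P):
    c,M,p=cal(n); q=M.T@(np.array(P,float)-p); return q[0]/q[2]*c["fx"]+c["cx"],q[1]/q[2]*c["fy"]+c["cy"]
def cloud(n,D):
    c,M,p=cal(n); v,u=np.mgrid[:384,:512]
    return np.stack([(u-c["cx"])/c["fx"]*D,(v-c["cy"])/c["fy"]*D,D],-1)@M.T+p
E
python3 - <<'E'
from h import *
for n in("top","side"):
    print(get_calibration(n)); I,D=camera(n); cv2.imwrite(f"pics/{n}0.png",I); np.save(f"{n}0.npy",D)
    for l in ["lane","jaw_face","jaw_post","start_top","knob_1_grip","module_1","reject"]:
        for r in spot_point(n,l)[:6]: print(n,l,np.round(r["pixel"],1),round(r["p"],2), np.round(world(n,r["pixel"],D[int(r["pixel"][1]),int(r["pixel"][0])])))
s=state();print({k:np.round(v,3) for k,v in s.items()})
E
```

```text
{'fx': 400.92227333587624, 'fy': 400.92227333587624, 'cx': 257.0075611832267, 'cy': 189.4046584772412, 'position': array([ 297.35821703,   60.62920108, 1198.48530009]), 'rotation': array([-2.1284475 ,  2.07396657, -0.22109654])}
top jaw_face [270.8 186.4] 0.55 [563.  35.  52.]
top jaw_face [407.  152.8] 0.51 [ 666. -358.   81.]
top jaw_post [251.8 188.7] 0.79 [560.  91.  28.]
top start_top [409.4 210.5] 0.54 [ 501. -366.   53.]
top knob_1_grip [239.3 165.2] 0.65 [630. 131.  34.]
top module_1 [151.8 182.5] 0.77 [569. 390.  38.]
top module_1 [182.5 230. ] 0.66 [429. 288.  41.]
top module_1 [143.8 143.7] 0.58 [689. 423.  41.]
top module_1 [188.1 188.4] 0.49 [554. 280.  37.]
top module_1 [106.9 232.2] 0.49 [418. 508.  36.]
top reject [192.7 138.6] 0.6 [710. 276.  37.]
top reject [272.3 189.4] 0.17 [559.  30.  28.]
{'fx': 371.7897469845538, 'fy': 371.7897469845538, 'cx': 255.00184500056577, 'cy': 182.55825713518885, 'position': array([ 390.00175564, -654.41871752,  856.6895595 ]), 'rotation': array([-2.37618486,  0.27057812, -0.10104607])}
side lane [284.6 244. ] 0.79 [ 583. -142.   43.]

[... 300 characters left out ...]
  22.]
side module_1 [246.7 147.2] 0.51 [570. 272.  24.]
side module_1 [273.4 115.4] 0.51 [701. 416.  28.]
side module_1 [198.3 114.3] 0.5 [434. 509.  11.]
side reject [289.5 144.8] 0.52 [713. 250.  24.]
{'time': np.float64(0.8), 'joint_pos': array([1.103, 0.313, 0.046, 1.304, 0.   , 1.431]), 'joint_velocities': array([ 0.001,  0.   , -0.001, -0.   ,  0.001,  0.   ]), 'joint_efforts': array([ -0.   , -48.039,  29.879,  -0.   ,  -0.   ,  -0.   ]), 'eef_pos': array([185.158, 544.424, 256.362]), 'orientation': array([0.513, 3.099, 0.   ]), 'ft_force': array([ 0.315,  1.527, -0.351]), 'ft_torque': array([-0.026, -0.03 ,  0.016]), 'finger_force': np.float64(0.0), 'grip_width': np.float64(85.579)}
```

View pics/top0.png

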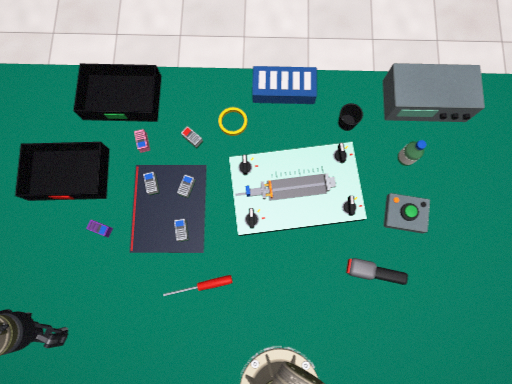

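View pics/side0.png

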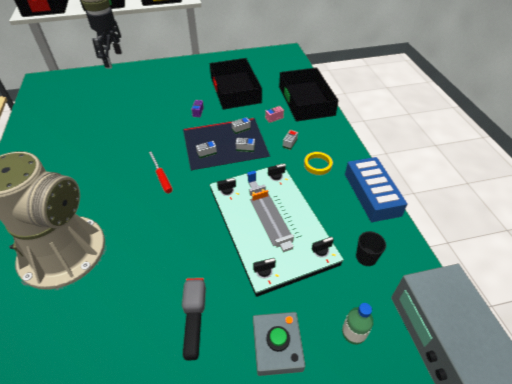

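The top picture shows three blue-banded modules on the mat at (151,182), (186,186) and (181,230). The reject is at (192,137), with a pink look-alike at (141,140) and a purple one at (99,228). The cassette's stop is near (332,183), its jaw near (265,190), and the start button at (410,212). The side picture agrees.

```bash
cat > m.py <<'E'
from h import *
def rect(P):
    (c,(w,h),a)=cv2.minAreaRect(P.astype(np.float32)); 
    if w<h: w,h,a=h,w,a+90
    return np.round(c,1),round(w,1),round(h,1),round((a+90)%180-90,1)  # long-axis angle from world x
def deck(I,D,n="top"):
    H=cv2.cvtColor(I,cv2.COLOR_BGR2HSV); C=cloud(n,D)
    m=((H[...,0]>60)&(H[...,0]<95)&(H[...,2]>170)&(H[...,1]<90)&(H[...,1]>10)).astype(np.uint8)
    k,l,s,_=cv2.connectedComponentsWithStats(cv2.morphologyEx(m,cv2.MORPH_OPEN,np.ones((2,2)))); i=1+s[1:,4].argmax()
    v,u=np.nonzero(l==i); return rect(np.array([onz(n,(a,b),30)[:2] for a,b in zip(u,v)])), np.median(C[...,2][l==i])
def mods(n,C,lab="module_1"):
    out=[]
    for r in regions_of(n,lab):
        m=r["pixels"]&(C[...,2]>25); v,u=np.nonzero(m)
        if len(u)<15: continue
        z=np.median(C[m][:,2]); out.append((r["box"],round(r["p"],2),rect(np.array([onz(n,(a,b),38)[:2] for a,b in zip(u,v)])),round(z)))
    return out
E
python3 - <<'E'
from m import *
I=cv2.imread("pics/top0.png");D=np.load("top0.npy");C=cloud("top",D)
print(deck(I,D))
for x in mods("top",C): print(x)
for r in regions_of("top","knob_1_grip"):
    m=r["pixels"]; Q=C[m]; Q=Q[Q[:,2]>55]; print("knob",r["box"],round(r["p"],2),len(Q),Q.mean(0).round(1) if len(Q) else 0, rect(Q[:,:2]) if len(Q)>4 else 0)
for l in("start_top","jaw_post","stop"):
  for r in regions_of("top",l)[:2]: Q=C[r["pixels"]];print(l,r["box"],round(r["p"],2),np.median(Q,0).round(1), Q.max(0).round(1))
H=cv2.cvtColor(I,cv2.COLOR_BGR2HSV); 
m=(abs(H[...,0].astype(int)-62)<8)&(H[...,1]>150)&(H[...,2]>110); m[:, :385]=0; m[:190]=0
v,u=np.nonzero(m);print("green btn",u.mean(),v.mean(),len(u),C[m].mean(0) if len(u) else 0)
a=cv2.resize(I[130:245,215:380],None,fx=4.8,fy=4.8,interpolation=cv2.INTER_CUBIC);cv2.imwrite("pics/c1.png",a)
a=cv2.resize(I[120:260,85:225],None,fx=4.2,fy=4.2,interpolation=cv2.INTER_CUBIC);cv2.imwrite("pics/c2.png",a)
E
```

```text
Traceback (most recent call last):
  File "m.py", line 10, in deck
    v,u=np.nonzero(l==i); return rect(np.array([onz(n,(a,b),30)[:2] for a,b in zip(u,v)])), np.median(C[...,2][l==i])
                                                ~~~^^^^^^^^^^^^
  File "h.py", line 12, in onz
    c,M,p=cal(n); u,v=uv
          ~~~^^^
  File "h.py", line 5, in cal
    c=get_calibration(n); r=np.array(c["rotation"],float)
ValueError: time passes only in moves, steps and waits
```

```bash
sed -i 's/^import numpy as np, cv2/import numpy as np, cv2, functools/; s/^def cal(n)/@functools.lru_cache\ndef cal(n)/' h.py
cat > run.py <<'E'
from m import *
I=cv2.imread("pics/top0.png");D=np.load("top0.npy");C=cloud("top",D)
print(deck(I,D))
for x in mods("top",C): print(x)
for r in regions_of("top","knob_1_grip"):
    m=r["pixels"]; Q=C[m]; Q=Q[Q[:,2]>55]; print("knob",r["box"],round(r["p"],2),len(Q),Q.mean(0).round(1) if len(Q) else 0, rect(Q[:,:2]) if len(Q)>4 else 0)
for l in("start_top","jaw_post","stop"):
  for r in regions_of("top",l)[:2]: Q=C[r["pixels"]];print(l,r["box"],round(r["p"],2),np.median(Q,0).round(1), Q.max(0).round(1))
H=cv2.cvtColor(I,cv2.COLOR_BGR2HSV)
m=(abs(H[...,0].astype(int)-62)<8)&(H[...,1]>150)&(H[...,2]>110); m[:, :385]=0; m[:190]=0
v,u=np.nonzero(m);print("green btn",u.mean(),v.mean(),len(u),C[m].mean(0) if len(u) else 0)
a=cv2.resize(I[130:245,215:380],None,fx=4.8,fy=4.8,interpolation=cv2.INTER_CUBIC);cv2.imwrite("pics/c1.png",a)
a=cv2.resize(I[120:260,85:225],None,fx=4.2,fy=4.2,interpolation=cv2.INTER_CUBIC);cv2.imwrite("pics/c2.png",a)
E
python3 run.py
```

```text
((array([565.1, -44.3]), 381.0, 238.8, -81.3), np.float64(29.843244452176805))
([176.8, 218.2, 9.6, 21.1], 0.74, (array([431.3, 292.5]), 61.3, 31.3, 9.4), 39)
([142.5, 167.7, 18.3, 28.1], 0.66, (array([569.1, 392.9]), 62.6, 31.8, 16.6), 39)
([135.2, 131.7, 13.8, 21.4], 0.64, (array([702.9, 433.4]), 64.1, 31.4, 16.4), 37)
([176.2, 175.2, 17.1, 24.8], 0.59, (array([562.9, 286.6]), 60.9, 33.7, -17.7), 39)
([89.6, 223.7, 22.1, 11.9], 0.59, (array([430.6, 533. ]), 62.5, 27.0, 71.5), 37)
knob [234.1, 155.0, 16.6, 16.8] 0.65 92 [621.6 111.9  70.4] (array([623.9, 112. ]), 54.0, 12.2, 1.4)
knob [246.5, 208.0, 11.2, 19.2] 0.54 96 [459.3  86.7 118.2] (array([394.9,  79.2]), 198.2, 13.8, 6.8)
knob [218.5, 109.4, 29.2, 27.2] 0.16 3 [ 297.4   60.6 1198.5] 0
start_top [404.5, 207.9, 14.5, 11.8] 0.48 [ 499.3 -368.9   56.1] [ 517.8 -353.1   63.4]
jaw_post [244.2, 181.7, 29.9, 17.3] 0.86 [548.   62.   47.6] [ 577.7  106.5 1198.5]
stop [324.1, 175.2, 14.0, 14.6] 0.65 [ 582.4 -135.1   46.2] [ 606.3 -123.4   62.4]
green btn 410.728813559322 210.66101694915255 118 [ 500.07084366 -368.74671136   56.47471986]
```

View pics/c1.png

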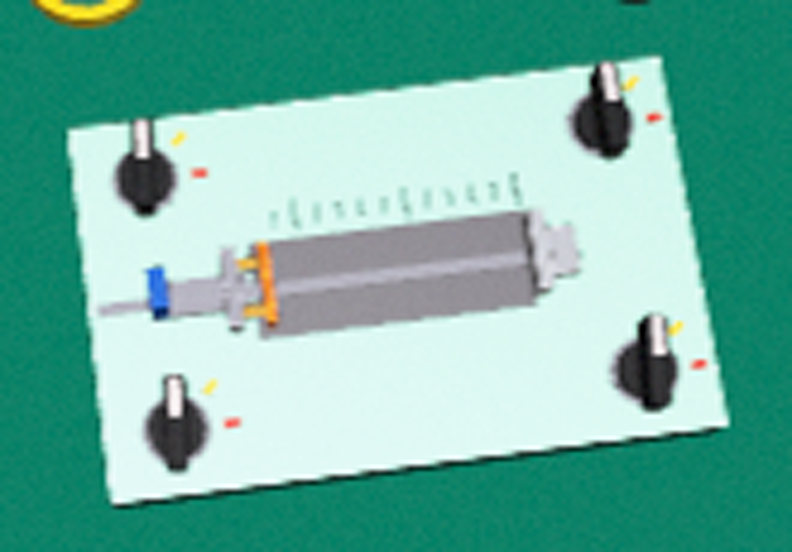

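View pics/c2.png

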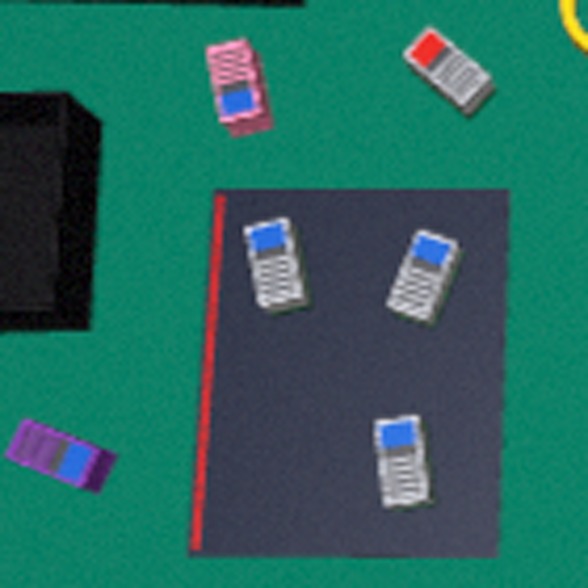

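The c1 crop shows the four knobs with their white pointers up, near loose. The lane runs between the stop (right) and the orange pad (left), and the blue post is at (158,292). The c2 crop shows five candidates. The three silver, blue-banded blocks on the mat, at crop (275,262), (423,275) and (402,460), are the modules. The pink, purple and red-banded ones are not.

Next I plan pass 1, starting with knob 1.

```bash
cat > p.py <<'E'
from h import *
import json
YAW=8.7; O=np.array([577.9,-128.3]); 
def L(x,y):
    a=np.radians(YAW); return O+np.array([x*np.cos(a)-y*np.sin(a),x*np.sin(a)+y*np.cos(a)])
K={1:(80,230),2:(80,-60),3:(-80,-60),4:(-80,230)}
def plan(w,start=None,vmax=32):
    """w: list of (x,y,z,phi,grip,hold[,vmax]); None = keep. phi = heading of tool y, deg"""
    if start is None:
        s=state(); M=R.from_rotvec(s["orientation"]).as_matrix(); q=np.array([*s["eef_pos"],np.degrees(np.arctan2(M[1,1],M[0,1]))])
        print("tilt",np.round(M[:,2],3),"pose",q.round(1),"j6",s["joint_pos"][5].round(2))
    else: q=np.array(start,float)
    rows=[]
    for t in w:
        T=np.array([q[i] if t[i] is None else t[i] for i in range(4)],float); v=t[6] if len(t)>6 else vmax
        n=int(np.ceil(max(np.linalg.norm(T[:3]-q[:3])/v,abs(T[3]-q[3])/6.8,0)-1e-6))
        for k in range(n,0,-1):
            d=(T-q)/k; a=np.radians(q[3]); 
            r=[round((-np.sin(a)*d[0]+np.cos(a)*d[1])/1e3,3),round((np.cos(a)*d[0]+np.sin(a)*d[1])/1e3,3),round(-d[2]/1e3,3),0,0,round(-d[3],1),t[4]]
            q=q+[(-np.sin(a)*r[0]+np.cos(a)*r[1])*1e3,(np.cos(a)*r[0]+np.sin(a)*r[1])*1e3,-r[2]*1e3,-r[5]]; rows.append(r)
        rows+=[[0,0,0,0,0,0,t[4]]]*t[5]
    print(len(rows),"end",q.round(1))
    for i in range(0,len(rows),10): print(json.dumps([int(x) if x==int(x) else x for r in rows[i:i+10] for x in r]).replace(" ",""))
    return q
def knob(k,a,b,q=None,zt=118):
    x,y=L(*K[k]); p=YAW+90
    return plan([(x,y,zt,p-a,0,1),(x,y,72,p-a,0,1,24),(None,None,None,None,255,7),(x,y,72,p-b,255,2),(None,None,None,None,0,4),(x,y,zt,None,0,0)],q)
E
python3 -c "
from p import *
x,y=L(*K[1]);plan([(x,y,118,92,0,2),(x,y,72,92,0,1,24),(None,None,None,None,255,7)])"
```

```text
tilt [ 0.  0. -1.] pose [185.2 544.4 256.4  71.2] j6 1.43
32 end [621.8 110.7  72.4  92. ]
[-0.028,-0.013,0.007,0,0,-1,0,-0.027,-0.014,0.007,0,0,-1,0,-0.027,-0.014,0.007,0,0,-1,0,-0.027,-0.015,0.007,0,0,-1,0,-0.027,-0.015,0.007,0,0,-1,0,-0.026,-0.016,0.007,0,0,-1.1,0,-0.026,-0.016,0.007,0,0,-1,0,-0.026,-0.017,0.007,0,0,-1.1,0,-0.025,-0.017,0.007,0,0,-1,0,-0.025,-0.018,0.007,0,0,-1.1,0]
[-0.025,-0.018,0.007,0,0,-1,0,-0.025,-0.019,0.007,0,0,-1.1,0,-0.024,-0.019,0.007,0,0,-1,0,-0.024,-0.02,0.007,0,0,-1.1,0,-0.023,-0.02,0.007,0,0,-1,0,-0.023,-0.02,0.007,0,0,-1.1,0,-0.023,-0.021,0.007,0,0,-1,0,-0.022,-0.021,0.006,0,0,-1.1,0,-0.022,-0.022,0.007,0,0,-1,0,-0.021,-0.023,0.006,0,0,-1.1,0]
[0,0,0,0,0,0,0,0,0,0,0,0,0,0,0,0,0.023,0,0,0,0,0,0,0.023,0,0,0,0,0,0,0,0,0,0,0,0,0,0,0,0,0,255,0,0,0,0,0,0,255,0,0,0,0,0,0,255,0,0,0,0,0,0,255,0,0,0,0,0,0,255]
[0,0,0,0,0,0,255,0,0,0,0,0,0,255]
```

Emit:
drive_tool --rows '[-0.028,-0.013,0.007,0,0,-1,0,-0.027,-0.014,0.007,0,0,-1,0,-0.027,-0.014,0.007,0,0,-1,0,-0.027,-0.015,0.007,0,0,-1,0,-0.027,-0.015,0.007,0,0,-1,0,-0.026,-0.016,0.007,0,0,-1.1,0,-0.026,-0.016,0.007,0,0,-1,0,-0.026,-0.017,0.007,0,0,-1.1,0,-0.025,-0.017,0.007,0,0,-1,0,-0.025,-0.018,0.007,0,0,-1.1,0]' --newtons 40

```text
time: 1.88
eef_pos: [404.3, 327.9, 186.1]
orientation: [0.231, 3.133, 0.001]
ft_force: [0.2, -0.5, -0.1]
grip_width: 85.8
finger_force: 0.0
```

Emit:
drive_tool --rows '[-0.025,-0.018,0.007,0,0,-1,0,-0.025,-0.019,0.007,0,0,-1.1,0,-0.024,-0.019,0.007,0,0,-1,0,-0.024,-0.02,0.007,0,0,-1.1,0,-0.023,-0.02,0.007,0,0,-1,0,-0.023,-0.02,0.007,0,0,-1.1,0,-0.023,-0.021,0.007,0,0,-1,0,-0.022,-0.021,0.006,0,0,-1.1,0,-0.022,-0.022,0.007,0,0,-1,0,-0.021,-0.023,0.006,0,0,-1.1,0]'

```text
time: 2.72
eef_pos: [622.8, 109.5, 117.8]
orientation: [-0.057, 3.141, 0.0]
ft_force: [-0.6, 0.3, 0.5]
grip_width: 85.5
finger_force: 0.0
```

Emit:
drive_tool --rows '[0,0,0,0,0,0,0,0,0,0,0,0,0,0]'

```text
time: 2.88
eef_pos: [622.5, 109.2, 117.4]
orientation: [0.051, -3.14, -0.0]
ft_force: [-1.1, 0.3, 0.1]
grip_width: 85.5
finger_force: 0.0
```

Emit:
drive_tool --rows '[0,0.002,0.023,0,0,0,0,0,0,0.022,0,0,0,0,0,0,0,0,0,0,255,0,0,0,0,0,0,255,0,0,0,0,0,0,255,0,0,0,0,0,0,255,0,0,0,0,0,0,255,0,0,0,0,0,0,255,0,0,0,0,0,0,255,0,0,0,0,0,0,255]'

```text
time: 3.72
eef_pos: [622.5, 114.1, 75.0]
orientation: [-0.057, 3.138, 0.004]
ft_force: [-0.7, 5.1, 5.0]
grip_width: 13.4
finger_force: 42.9
```

```bash
python3 -c "
from p import *
plan([(None,None,None,98.7-45,255,2),(None,None,None,None,0,4)]);s=state();print(s['ft_force'],s['ft_torque'],s['grip_width'],s['finger_force'])
I,D=camera('side');cv2.imwrite('pics/s1.png',cv2.resize(I[130:300,190:360],None,fx=3.5,fy=3.5,interpolation=cv2.INTER_CUBIC))"
```

```text
tilt [ 0.003  0.003 -1.   ] pose [622.5 114.1  75.   92.1] j6 0.02
12 end [622.5 114.1  75.   53.7]
[0,0,0,0,0,6.4,255,0,0,0,0,0,6.4,255,0,0,0,0,0,6.4,255,0,0,0,0,0,6.4,255,0,0,0,0,0,6.4,255,0,0,0,0,0,6.4,255,0,0,0,0,0,0,255,0,0,0,0,0,0,255,0,0,0,0,0,0,0,0,0,0,0,0,0,0]
[0,0,0,0,0,0,0,0,0,0,0,0,0,0]
[-0.73958679  5.08393811  5.04691453] [0.97940133 0.24213397 0.0650198 ] 13.378435955623182 42.87651836872101
```

View pics/s1.png

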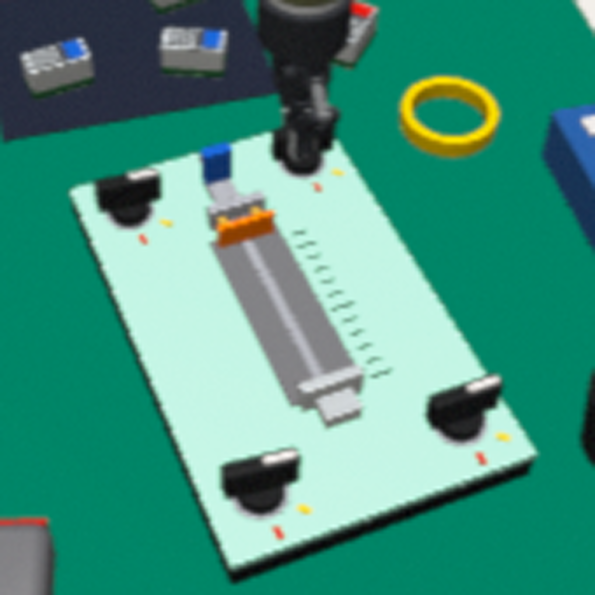

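The side crop shows the gripper closed on knob 1 at (300,150). The other three knobs and the lane are clear. The grip reads 13.4 mm with 43 N and a side force of only 5 N. Knob 1 sits about 3 mm farther along +y than I estimated.

Emit:
drive_tool --rows '[0,0.002,0,0,0,6.4,255,0,0,0,0,0,6.4,255,0,0,0,0,0,6.4,255,0,0,0,0,0,6.4,255,0,0,0,0,0,6.4,255,0,0,0,0,0,6.4,255,0,0,0,0,0,0,255,0,0,0,0,0,0,255]'

```text
time: 4.43
eef_pos: [623.2, 116.8, 75.0]
orientation: [0.978, 2.983, 0.008]
ft_force: [1.0, 6.5, 3.8]
grip_width: 13.4
finger_force: 42.3
```

Emit:
drive_tool --rows '[0,0,0,0,0,0,0,0,0,0,0,0,0,0,0,0,0,0,0,0,0,0,0,0,0,0,0,0,0,0,-0.023,0,0,0,0,0,0,-0.023,0,0,0,0]'

```text
time: 4.93
eef_pos: [619.9, 114.3, 117.8]
orientation: [-0.98, -2.98, 0.003]
ft_force: [-0.0, -0.4, 0.1]
grip_width: 83.8
finger_force: 0.0
```

```bash
python3 -c "
from p import *
s=state();print(s['ft_force'],s['grip_width'])
O=O+[0,2];x,y=L(*K[3])
plan([(None,None,None,94.7,0,0),(x,y,118,94.7,0,1)])"
```

```text
[-0.00508207 -0.36308537  0.05554199] 83.80413199535892
tilt [-0.005 -0.001 -1.   ] pose [619.9 114.3 117.8  53.6] j6 0.69
19 end [ 508.3 -199.9  117.8   94.7]
[0,0,0,0,0,-5.9,0,0,0,0,0,0,-5.9,0,0,0,0,0,0,-5.9,0,0,0,0,0,0,-5.9,0,0,0,0,0,0,-5.8,0,0,0,0,0,0,-5.9,0,0,0,0,0,0,-5.8,0,0.012,-0.028,0,0,0,0,0,0.013,-0.028,0,0,0,0,0,0.012,-0.028,0,0,0,0,0]
[0.013,-0.027,0,0,0,0,0,0.012,-0.028,0,0,0,0,0,0.013,-0.027,0,0,0,0,0,0.012,-0.028,0,0,0,0,0,0.013,-0.027,0,0,0,0,0,0.012,-0.028,0,0,0,0,0,0.013,-0.027,0,0,0,0,0,0.012,-0.028,0,0,0,0,0,0,0,0,0,0,0,0]
```

Emit:
drive_tool --rows '[0,0,0,0,0,-5.9,0,0,0,0,0,0,-5.9,0,0,0,0,0,0,-5.9,0,0,0,0,0,0,-5.9,0,0,0,0,0,0,-5.8,0,0,0,0,0,0,-5.9,0,0,0,0,0,0,-5.8,0,0.012,-0.028,0,0,0,0,0,0.013,-0.028,0,0,0,0,0,0.012,-0.028,0,0,0,0,0]'

```text
time: 5.77
eef_pos: [591.0, 27.3, 119.0]
orientation: [0.131, -3.138, 0.0]
ft_force: [-0.0, 0.3, 0.1]
grip_width: 85.4
finger_force: 0.0
```

Emit:
drive_tool --rows '[0.013,-0.027,0,0,0,0,0,0.012,-0.028,0,0,0,0,0,0.013,-0.027,0,0,0,0,0,0.012,-0.028,0,0,0,0,0,0.013,-0.027,0,0,0,0,0,0.012,-0.028,0,0,0,0,0,0.013,-0.027,0,0,0,0,0,0.01,-0.025,0,0,0,0,0,0,0,0,0,0,0,0]'

```text
time: 6.52
eef_pos: [510.6, -200.8, 119.3]
orientation: [0.121, -3.139, 0.003]
ft_force: [1.1, -0.6, 0.3]
grip_width: 85.7
finger_force: 0.0
```

```bash
sed -i 's/^YAW=.*/YAW=8.7; O=np.array([581,-125.8])/' p.py; python3 -c "
from p import *
x,y=L(*K[3]);print(x,y)
plan([(x,y,72,94.7,0,0,24)])
I,D=camera('top');H=cv2.cvtColor(I,cv2.COLOR_BGR2HSV);C=cloud('top',D)
m=(C[...,2]>55)&(C[...,2]<80)&(H[...,2]<110)
for k in K:
  c=L(*K[k]); d=np.linalg.norm(C[...,:2]-c,axis=-1)<40; Q=C[m&d]
  # bar pixels incl. white pointer
  Q2=C[(C[...,2]>60)&(C[...,2]<80)&d]; print(k,c.round(1),len(Q2),__import__('m').rect(Q2[:,:2]) if len(Q2)>5 else '')
cv2.imwrite('pics/t1.png',I);np.save('t1.npy',D)
"
```

```text
510.99613827013843 -197.21049882829857
tilt [-0.    -0.002 -1.   ] pose [ 510.6 -200.8  119.3   94.4] j6 -0.6
2 end [ 511.3 -196.8   72.3   94.7]
[0,0.002,0.024,0,0,-0.1,0,-0.001,0.002,0.023,0,0,-0.2,0]
1 [625.3 113.7] 100 (array([624.6, 112.6]), 55.5, 13.9, -35.1)
2 [ 669.2 -173. ] 102 (array([ 668.3, -173.7]), 53.5, 14.3, 8.0)
3 [ 511.  -197.2] 20 (array([ 505.2, -196.6]), 27.5, 9.7, -24.1)
4 [467.1  89.5] 95 (array([466.6,  87.9]), 54.1, 13.5, 6.1)
```

Emit:
drive_tool --rows '[0,0.002,0.023,0,0,0,0,-0.001,0.001,0.023,0,0,0,0,0,0,0,0,0,0,255,0,0,0,0,0,0,255,0,0,0,0,0,0,255,0,0,0,0,0,0,255,0,0,0,0,0,0,255,0,0,0,0,0,0,255,0,0,0,0,0,0,255]'

```text
time: 7.32
eef_pos: [514.1, -195.9, 74.9]
orientation: [-0.127, 3.136, -0.009]
ft_force: [-0.1, -7.7, -4.1]
grip_width: 13.5
finger_force: 30.4
```

Emit:
drive_tool --rows '[0,0,0,0,0,6.8,255,0,0,0,0,0,6.8,255,0,0,0,0,0,6.8,255,0,0,0,0,0,6.8,255,0,0,0,0,0,6.8,255,0,0,0,0,0,6.8,255,0,0,0,0,0,0,255,0,0,0,0,0,0,255]'

```text
time: 7.98
eef_pos: [513.8, -196.9, 74.9]
orientation: [0.976, 2.982, -0.009]
ft_force: [-1.2, -9.8, 0.7]
grip_width: 13.2
finger_force: 44.2
```

```bash
python3 -c "
from p import *
s=state();print(s['ft_torque']);x,y=L(*K[2])
a=plan([])
print('after open+lift ->knob2')
plan([(None,None,118,None,0,0,24),(None,None,None,94.7,0,0),(x,y,118,94.7,0,1),(x,y,73,None,0,0,24)],a)"
```

```text
[-1.73932952  0.22793871 -0.16703093]
tilt [ 0.002 -0.007 -1.   ] pose [ 513.8 -196.9   74.9   53.8] j6 0.12
0 end [ 513.8 -196.9   74.9   53.8]
after open+lift ->knob2
17 end [ 669.4 -173.2   72.9   94.7]
[0,0,-0.022,0,0,0,0,0,0,-0.021,0,0,0,0,0,0,0,0,0,-5.8,0,0,0,0,0,0,-5.9,0,0,0,0,0,0,-5.8,0,0,0,0,0,0,-5.9,0,0,0,0,0,0,-5.8,0,0,0,0,0,0,-5.9,0,0,0,0,0,0,-5.8,0,-0.031,0.002,0,0,0,0,0]
[-0.031,0.002,0,0,0,0,0,-0.032,0.002,0,0,0,0,0,-0.031,0.003,0,0,0,0,0,-0.032,0.002,0,0,0,0,0,0,0,0,0,0,0,0,0,0,0.022,0,0,0,0,0,0,0.023,0,0,0,0]
```

Emit:
drive_tool --rows '[0,0,0,0,0,0,0,0,0,0,0,0,0,0,0,0,0,0,0,0,0,0,0,0,0,0,0,0,0,0,-0.022,0,0,0,0,0,0,-0.021,0,0,0,0]'

```text
time: 8.48
eef_pos: [511.4, -192.2, 115.5]
orientation: [-0.971, -2.984, -0.002]
ft_force: [-0.5, 0.2, 0.1]
grip_width: 83.8
finger_force: 0.0
```

Emit:
drive_tool --rows '[0,0,0,0,0,-5.8,0,0,0,0,0,0,-5.9,0,0,0,0,0,0,-5.8,0,0,0,0,0,0,-5.9,0,0,0,0,0,0,-5.8,0,0,0,0,0,0,-5.9,0,0,0,0,0,0,-5.8,0,-0.031,0.002,0,0,0,0,0]'

```text
time: 9.15
eef_pos: [538.4, -187.6, 115.4]
orientation: [0.136, -3.132, -0.004]
ft_force: [-0.9, -0.4, 0.2]
grip_width: 85.5
finger_force: 0.0
```

Emit:
drive_tool --rows '[-0.031,0.002,0,0,0,0,0,-0.032,0.002,0,0,0,0,0,-0.031,0.003,0,0,0,0,0,-0.032,0.002,0,0,0,0,0,0,0,0,0,0,0,0]'

```text
time: 9.57
eef_pos: [673.2, -167.7, 115.1]
orientation: [-0.137, 3.135, 0.0]
ft_force: [0.8, -1.5, 0.6]
grip_width: 85.2
finger_force: 0.0
```

```bash
python3 -c "
from p import *
x,y=L(*K[2]);plan([(x,y,73,94.7,0,0,24)])"
```

```text
tilt [ 0.003  0.    -1.   ] pose [ 673.2 -167.7  115.1   95. ] j6 -0.45
2 end [ 669.6 -173.1   73.1   94.7]
[0.002,-0.002,0.021,0,0,0.1,0,0.002,-0.003,0.021,0,0,0.2,0]
```

Emit:
drive_tool --rows '[0.002,-0.002,0.021,0,0,0,0,0.002,-0.003,0.021,0,0,0,0,0,0,0,0,0,0,0]'

```text
time: 9.82
eef_pos: [661.3, -173.3, 69.5]
orientation: [0.132, -3.131, -0.005]
ft_force: [-1.2, 0.6, -0.4]
grip_width: 85.1
finger_force: 0.0
```

Emit:
drive_tool --rows '[0,0,0,0,0,0,255,0,0,0,0,0,0,255,0,0,0,0,0,0,255,0,0,0,0,0,0,255,0,0,0,0,0,0,255,0,0,0,0,0,0,255,0,0,0,0,0,0,255]'

```text
time: 10.4
eef_pos: [665.2, -172.8, 75.7]
orientation: [-0.134, 3.137, 0.004]
ft_force: [-0.2, 5.2, 5.6]
grip_width: 13.2
finger_force: 39.6
```

Emit:
drive_tool --rows '[0,0,0,0,0,6.8,255,0,0,0,0,0,6.8,255,0,0,0,0,0,6.8,255,0,0,0,0,0,6.8,255,0,0,0,0,0,6.8,255,0,0,0,0,0,6.8,255,0,0,0,0,0,0,255,0,0,0,0,0,0,255]'

```text
time: 11.07
eef_pos: [666.2, -169.5, 75.7]
orientation: [0.964, 2.989, 0.013]
ft_force: [2.6, 14.3, 5.2]
grip_width: 13.3
finger_force: 39.1
```

Emit:
drive_tool --rows '[0,0,0,0,0,0,0,0,0,0,0,0,0,0,0,0,0,0,0,0,0,0,0,0,0,0,0,0,0,0,-0.022,0,0,0,0,0,0,-0.021,0,0,0,0]'

```text
time: 11.57
eef_pos: [663.1, -174.6, 115.9]
orientation: [-0.97, -2.984, -0.0]
ft_force: [0.3, -0.7, 0.0]
grip_width: 84.1
finger_force: 0.0
```

```bash
python3 -c "
from p import *
x,y=L(*K[4]);plan([(None,None,None,94.7,0,0),(x,y,118,94.7,0,1)])"
```

```text
tilt [-0.004  0.001 -1.   ] pose [ 663.1 -174.6  115.9   54. ] j6 0.25
18 end [467.   89.3 117.9  94.7]
[0,0,0,0,0,-6.8,0,0,0,0,0,0,-6.8,0,0,0,0,0,0,-6.8,0,0,0,0,0,0,-6.8,0,0,0,0,0,0,-6.8,0,0,0,0,0,0,-6.7,0,0.016,0.025,0,0,0,0,0,0.016,0.025,0,0,0,0,0,0.016,0.025,0,0,0,0,0,0.016,0.026,0,0,0,0,0]
[0.016,0.025,0,0,0,0,0,0.016,0.026,0,0,0,0,0,0.016,0.025,0,0,0,0,0,0.015,0.026,-0.001,0,0,0,0,0.016,0.025,0,0,0,0,0,0.015,0.026,-0.001,0,0,0,0,0.016,0.025,0,0,0,0,0,0,0,0,0,0,0,0]
```

Emit:
drive_tool --rows '[0,0,0,0,0,-6.8,0,0,0,0,0,0,-6.8,0,0,0,0,0,0,-6.8,0,0,0,0,0,0,-6.8,0,0,0,0,0,0,-6.8,0,0,0,0,0,0,-6.7,0,0.016,0.025,0,0,0,0,0,0.016,0.025,0,0,0,0,0,0.016,0.025,0,0,0,0,0,0.016,0.026,0,0,0,0,0]'

```text
time: 12.4
eef_pos: [591.5, -79.1, 117.1]
orientation: [0.127, -3.139, 0.0]
ft_force: [0.4, 0.1, 0.3]
grip_width: 85.4
finger_force: 0.0
```

Emit:
drive_tool --rows '[0.016,0.025,0,0,0,0,0,0.016,0.026,0,0,0,0,0,0.016,0.025,0,0,0,0,0,0.015,0.026,0,0,0,0,0,0.016,0.025,0,0,0,0,0,0.015,0.026,0,0,0,0,0,0.016,0.025,0,0,0,0,0,0,0,0,0,0,0,0,0,0,0,0,0,0,0]'

```text
time: 13.15
eef_pos: [467.5, 89.9, 117.5]
orientation: [-0.132, 3.139, -0.0]
ft_force: [0.5, -0.9, -0.4]
grip_width: 85.2
finger_force: 0.0
```

```bash
python3 -c "
from p import *
x,y=L(*K[4]);plan([(x,y,73,94.7,0,0,24)])"
```

```text
tilt [ 0. -0. -1.] pose [467.5  89.9 117.5  94.8] j6 -0.06
2 end [467.5  89.9  72.5  94.7]
[0,0,0.022,0,0,0.1,0,0,0,0.023,0,0,0,0]
```

Emit:
drive_tool --rows '[0,0,0.022,0,0,0,0,0,0,0.022,0,0,0,0,0,0,0,0,0,0,255,0,0,0,0,0,0,255,0,0,0,0,0,0,255,0,0,0,0,0,0,255,0,0,0,0,0,0,255,0,0,0,0,0,0,255,0,0,0,0,0,0,255]'

```text
time: 13.9
eef_pos: [469.0, 90.1, 74.4]
orientation: [-0.13, 3.137, 0.004]
ft_force: [-1.4, 4.0, 5.9]
grip_width: 13.5
finger_force: 42.5
```

Emit:
drive_tool --rows '[0,0,0,0,0,6.8,255,0,0,0,0,0,6.8,255,0,0,0,0,0,6.8,255,0,0,0,0,0,6.8,255,0,0,0,0,0,6.8,255,0,0,0,0,0,6.8,255,0,0,0,0,0,0,255,0,0,0,0,0,0,255]'

```text
time: 14.57
eef_pos: [468.9, 89.9, 74.4]
orientation: [0.972, 2.986, 0.003]
ft_force: [-1.0, 3.1, 5.3]
grip_width: 13.2
finger_force: 42.5
```

Emit:
drive_tool --rows '[0,0,0,0,0,0,0,0,0,0,0,0,0,0,0,0,0,0,0,0,0,0,0,0,0,0,0,0,0,0,-0.022,0,0,0,0,0,0,-0.021,0,0,0,0,0,0,0,0,0,0,0]'

```text
time: 15.15
eef_pos: [470.4, 89.2, 119.5]
orientation: [0.971, 2.982, 0.002]
ft_force: [1.2, 0.7, 0.6]
grip_width: 85.5
finger_force: 0.0
```

```bash
cat > kn.py <<'E'
from p import *; from m import rect
I,D=camera('top');C=cloud('top',D);np.save('t.npy',D);cv2.imwrite('t.png',I)
for k in K:
  c=L(*K[k]); d=np.linalg.norm(C[...,:2]-c,axis=-1)<40
  Q2=C[(C[...,2]>60)&(C[...,2]<80)&d]; print(k,c.round(1),len(Q2),rect(Q2[:,:2]) if len(Q2)>5 else '')
E
python3 kn.py; python3 -c "
from p import *
x,y=L(*K[1]);plan([(x,y,118,53.7,0,2)])"
```

```text
1 [625.3 113.7] 0 
2 [ 669.2 -173. ] 91 (array([ 669.2, -173.8]), 55.8, 13.9, -34.6)
3 [ 511.  -197.2] 100 (array([ 511. , -197.9]), 55.7, 14.1, -36.6)
4 [467.1  89.5] 0 
tilt [ 0.004  0.    -1.   ] pose [470.   89.2 118.1  53.9] j6 0.65
7 end [625.1 113.3 118.1  53.7]
[-0.022,0.022,0,0,0,0,0,-0.022,0.022,0,0,0,0.1,0,-0.022,0.022,0,0,0,0,0,-0.023,0.023,0,0,0,0.1,0,-0.022,0.022,0,0,0,0,0,0,0,0,0,0,0,0,0,0,0,0,0,0,0]
```

Pass 1 is done: K1 to K3 read 43–45° and K4's gripper turned to 45°. Now pass 2.

Emit:
drive_tool --rows '[-0.022,0.022,0,0,0,0,0,-0.022,0.022,0,0,0,0.1,0,-0.022,0.022,0,0,0,0,0,-0.023,0.023,0,0,0,0.1,0,-0.022,0.022,0,0,0,0,0,0,0,0,0,0,0,0,0,0,0,0,0,0,0]'

```text
time: 15.78
eef_pos: [623.8, 113.3, 114.2]
orientation: [-0.978, -2.984, 0.001]
ft_force: [-0.5, 0.3, 0.0]
grip_width: 85.2
finger_force: 0.0
```

Emit:
drive_tool --rows '[0,0,0.022,0,0,0,0,0,0,0.022,0,0,0,0,0,0,0,0,0,0,255,0,0,0,0,0,0,255,0,0,0,0,0,0,255,0,0,0,0,0,0,255,0,0,0,0,0,0,255,0,0,0,0,0,0,255,0,0,0,0,0,0,255]'

```text
time: 16.53
eef_pos: [625.4, 115.1, 74.2]
orientation: [0.975, 2.983, 0.008]
ft_force: [2.8, 5.5, 2.2]
grip_width: 12.8
finger_force: 44.7
```

Emit:
drive_tool --rows '[0,0,0,0,0,6.6,255,0,0,0,0,0,6.6,255,0,0,0,0,0,6.6,255,0,0,0,0,0,6.6,255,0,0,0,0,0,6.6,255,0,0,0,0,0,6.6,255,0,0,0,0,0,6.4,255,0,0,0,0,0,0,255,0,0,0,0,0,0,255]'

```text
time: 17.28
eef_pos: [626.3, 115.8, 74.2]
orientation: [2.063, 2.367, 0.012]
ft_force: [5.4, 7.4, -0.7]
grip_width: 13.2
finger_force: 44.6
```

Emit:
drive_tool --rows '[0,0,0,0,0,0,0,0,0,0,0,0,0,0,0,0,0,0,0,0,0,0,0,0,0,0,0,0,0,0,-0.022,0,0,0,0,0,0,-0.021,0,0,0,0,0,0,0,0,0,0,0]'

```text
time: 17.87
eef_pos: [625.5, 113.3, 119.5]
orientation: [2.065, 2.362, 0.006]
ft_force: [0.8, -0.5, 0.4]
grip_width: 85.5
finger_force: 0.0
```

```bash
python3 -c "
from p import *
print(state()['ft_force'])
x,y=L(*K[3]);plan([(None,None,None,53.7,0,0),(x,y,118,53.7,0,2)])"
```

```text
[ 0.84635984 -0.52616241  0.44953623]
tilt [ 0.006  0.    -1.   ] pose [625.5 113.3 119.5   7.7] j6 1.49
20 end [ 511.4 -197.5  117.5   53.7]
[0,0,0,0,0,-6.6,0,0,0,0,0,0,-6.6,0,0,0,0,0,0,-6.6,0,0,0,0,0,0,-6.6,0,0,0,0,0,0,-6.5,0,0,0,0,0,0,-6.6,0,0,0,0,0,0,-6.5,0,-0.008,-0.029,0,0,0,0,0,-0.008,-0.029,0,0,0,0,0,-0.008,-0.029,0,0,0,0,0]
[-0.008,-0.029,0,0,0,0,0,-0.009,-0.029,0,0,0,0,0,-0.008,-0.029,0,0,0,0,0,-0.009,-0.029,0,0,0,0,0,-0.008,-0.029,0,0,0,0,0,-0.009,-0.029,0.001,0,0,0,0,-0.008,-0.029,0,0,0,0,0,-0.009,-0.028,0.001,0,0,0,0,0,0,0,0,0,0,0,0,0,0,0,0,0,0]
```

Emit:
drive_tool --rows '[0,0,0,0,0,-6.6,0,0,0,0,0,0,-6.6,0,0,0,0,0,0,-6.6,0,0,0,0,0,0,-6.6,0,0,0,0,0,0,-6.5,0,0,0,0,0,0,-6.6,0,0,0,0,0,0,-6.5,0,-0.008,-0.029,0,0,0,0,0,-0.008,-0.029,0,0,0,0,0,-0.008,-0.029,0,0,0,0,0]'

```text
time: 18.7
eef_pos: [590.4, 28.5, 114.7]
orientation: [-0.976, -2.986, 0.0]
ft_force: [0.0, -0.0, 0.1]
grip_width: 85.6
finger_force: 0.0
```

Emit:
drive_tool --rows '[-0.008,-0.029,0,0,0,0,0,-0.009,-0.029,0,0,0,0,0,-0.008,-0.029,0,0,0,0,0,-0.009,-0.029,0,0,0,0,0,-0.008,-0.029,0,0,0,0,0,-0.009,-0.029,0.001,0,0,0,0,-0.008,-0.029,0,0,0,0,0,-0.009,-0.028,0.001,0,0,0,0,0,0,0,0,0,0,0,0,0,0,0,0,0,0]'

```text
time: 19.53
eef_pos: [508.5, -198.8, 112.9]
orientation: [-0.983, -2.983, -0.0]
ft_force: [-0.1, 0.5, -0.1]
grip_width: 85.3
finger_force: 0.0
```

```bash
python3 -c "
from p import *
x,y=L(*K[3]);plan([(x,y,73,53.7,0,0,24)])"; python3 kn.py
```

```text
tilt [-0.  0. -1.] pose [ 508.5 -198.8  112.9   53.5] j6 0.12
2 end [ 511.1 -197.    72.9   53.7]
[-0.001,0.001,0.02,0,0,-0.1,0,0,0.002,0.02,0,0,-0.1,0]
1 [625.3 113.7] 102 (array([624.7, 112.2]), 54.7, 15.3, -79.2)
2 [ 669.2 -173. ] 90 (array([ 669.4, -174. ]), 56.0, 13.9, -35.7)
3 [ 511.  -197.2] 65 (array([ 503.9, -192. ]), 37.7, 12.8, -35.8)
4 [467.1  89.5] 105 (array([467. ,  88.3]), 55.7, 14.4, -36.8)
```

Emit:
drive_tool --rows '[-0.001,0.001,0.02,0,0,0,0,0,0.002,0.02,0,0,0,0,0,0,0,0,0,0,255,0,0,0,0,0,0,255,0,0,0,0,0,0,255,0,0,0,0,0,0,255,0,0,0,0,0,0,255,0,0,0,0,0,0,255,0,0,0,0,0,0,255]'

```text
time: 20.33
eef_pos: [512.3, -196.1, 74.4]
orientation: [0.978, 2.984, -0.001]
ft_force: [-2.1, -1.0, 5.8]
grip_width: 13.3
finger_force: 42.6
```

Emit:
drive_tool --rows '[0,0,0,0,0,6.7,255,0,0,0,0,0,6.7,255,0,0,0,0,0,6.7,255,0,0,0,0,0,6.7,255,0,0,0,0,0,6.7,255,0,0,0,0,0,6.7,255,0,0,0,0,0,6.7,255,0,0,0,0,0,0,255,0,0,0,0,0,0,255]'

```text
time: 21.08
eef_pos: [512.5, -196.0, 74.4]
orientation: [2.082, 2.35, 0.0]
ft_force: [-1.2, -0.3, 5.8]
grip_width: 13.3
finger_force: 45.4
```

Emit:
drive_tool --rows '[0,0,0,0,0,0,0,0,0,0,0,0,0,0,0,0,0,0,0,0,0,0,0,0,0,0,0,0,0,0,-0.022,0,0,0,0,0,0,-0.021,0,0,0,0,0,0,0,0,0,0,0]'

```text
time: 21.67
eef_pos: [513.9, -196.6, 119.8]
orientation: [2.082, 2.346, 0.002]
ft_force: [0.9, 0.5, 0.3]
grip_width: 85.5
finger_force: 0.0
```

```bash
python3 -c "
from p import *
x,y=L(*K[2]);plan([(None,None,118,53.7,0,0),(x,y,118,53.7,0,2)])"
```

```text
tilt [ 0.005 -0.002 -1.   ] pose [ 513.9 -196.6  119.8    6.8] j6 0.94
14 end [ 669.1 -172.8  117.8   53.7]
[0,0,0,0,0,-6.7,0,0,0,0,0,0,-6.7,0,0,0,0,0,0,-6.7,0,0,0,0,0,0,-6.7,0,0,0,0.001,0,0,-6.7,0,0,0,0,0,0,-6.7,0,0,0,0.001,0,0,-6.7,0,-0.022,0.022,0,0,0,0,0,-0.022,0.022,0,0,0,0,0,-0.022,0.022,0,0,0,0,0]
[-0.023,0.022,0,0,0,0,0,-0.022,0.023,0,0,0,0,0,0,0,0,0,0,0,0,0,0,0,0,0,0,0]
```

Emit:
drive_tool --rows '[0,0,0,0,0,-6.7,0,0,0,0,0,0,-6.7,0,0,0,0,0,0,-6.7,0,0,0,0,0,0,-6.7,0,0,0,0.001,0,0,-6.7,0,0,0,0,0,0,-6.7,0,0,0,0.001,0,0,-6.7,0,-0.022,0.022,0,0,0,0,0,-0.022,0.022,0,0,0,0,0,-0.022,0.022,0,0,0,0,0]'

```text
time: 22.5
eef_pos: [604.7, -181.3, 113.8]
orientation: [-0.98, -2.984, -0.0]
ft_force: [-0.0, -0.2, 0.5]
grip_width: 85.5
finger_force: 0.0
```

Emit:
drive_tool --rows '[-0.023,0.022,0,0,0,0,0,-0.022,0.023,0,0,0,0,0,0,0,0,0,0,0,0,0,0,0,0,0,0,0]'

```text
time: 22.83
eef_pos: [667.9, -171.1, 112.5]
orientation: [-0.975, -2.985, -0.0]
ft_force: [-0.1, 0.1, -0.5]
grip_width: 85.7
finger_force: 0.0
```

```bash
python3 -c "
from p import *
x,y=L(*K[2]);plan([(x,y,73,53.7,0,0,24)])"; python3 kn.py
```

```text
tilt [-0.001  0.001 -1.   ] pose [ 667.9 -171.1  112.5   53.8] j6 0.26
2 end [ 668.9 -173.1   73.5   53.7]
[-0.001,0,0.02,0,0,0.1,0,-0.001,-0.001,0.019,0,0,0,0]
1 [625.3 113.7] 104 (array([625. , 112.2]), 54.4, 15.6, -81.3)
2 [ 669.2 -173. ] 0 
3 [ 511.  -197.2] 0 
4 [467.1  89.5] 0
```

Emit:
drive_tool --rows '[-0.001,0,0.02,0,0,0,0,-0.001,-0.001,0.019,0,0,0,0,0,0,0,0,0,0,255,0,0,0,0,0,0,255,0,0,0,0,0,0,255,0,0,0,0,0,0,255,0,0,0,0,0,0,255,0,0,0,0,0,0,255,0,0,0,0,0,0,255]'

```text
time: 23.63
eef_pos: [670.1, -172.2, 77.1]
orientation: [0.974, 2.982, 0.006]
ft_force: [2.8, 6.3, 2.6]
grip_width: 13.2
finger_force: 43.6
```

Emit:
drive_tool --rows '[0,0,0,0,0,6.7,255,0,0,0,0,0,6.7,255,0,0,0,0,0,6.7,255,0,0,0,0,0,6.7,255,0,0,0,0,0,6.7,255,0,0,0,0,0,6.7,255,0,0,0,0,0,6.7,255,0,0,0,0,0,0,255,0,0,0,0,0,0,255]'

```text
time: 24.38
eef_pos: [670.3, -171.9, 77.1]
orientation: [2.08, 2.351, 0.008]
ft_force: [3.5, 5.6, 2.2]
grip_width: 13.2
finger_force: 45.6
```

Emit:
drive_tool --rows '[0,0,0,0,0,0,0,0,0,0,0,0,0,0,0,0,0,0,0,0,0,0,0,0,0,0,0,0,0,0,-0.022,0,0,0,0,0,0,-0.021,0,0,0,0,0,0,0,0,0,0,0]'

```text
time: 24.97
eef_pos: [670.1, -174.9, 122.8]
orientation: [2.082, 2.344, 0.003]
ft_force: [0.6, -0.6, 1.7]
grip_width: 85.2
finger_force: 0.0
```

```bash
python3 -c "
from p import *
x,y=L(*K[4]);plan([(None,None,118,53.7,0,0),(x,y,118,53.7,0,2)])"
```

```text
tilt [ 0.006 -0.002 -1.   ] pose [ 670.1 -174.9  122.8    6.8] j6 1.08
20 end [467.3  89.5 117.8  53.7]
[0,0,0.001,0,0,-6.7,0,0,0,0.001,0,0,-6.7,0,0,0,0.001,0,0,-6.7,0,0,0,0,0,0,-6.7,0,0,0,0.001,0,0,-6.7,0,0,0,0,0,0,-6.7,0,0,0,0.001,0,0,-6.7,0,0.029,0.008,0,0,0,0,0,0.029,0.008,0,0,0,0,0,0.029,0.009,0,0,0,0,0]
[0.029,0.008,0,0,0,0,0,0.029,0.009,0,0,0,0,0,0.029,0.008,0,0,0,0,0,0.029,0.009,0,0,0,0,0,0.029,0.008,0,0,0,0,0,0.029,0.009,0,0,0,0,0,0.03,0.008,0,0,0,0,0,0.029,0.009,0,0,0,0,0,0,0,0,0,0,0,0,0,0,0,0,0,0,0]
```

Emit:
drive_tool --rows '[0,0,0.001,0,0,-6.7,0,0,0,0.001,0,0,-6.7,0,0,0,0.001,0,0,-6.7,0,0,0,0,0,0,-6.7,0,0,0,0.001,0,0,-6.7,0,0,0,0,0,0,-6.7,0,0,0,0.001,0,0,-6.7,0,0.029,0.008,0,0,0,0,0,0.029,0.008,0,0,0,0,0,0.029,0.009,0,0,0,0,0]'

```text
time: 25.8
eef_pos: [611.7, -102.1, 112.4]
orientation: [-0.981, -2.984, 0.0]
ft_force: [0.2, -0.3, -0.1]
grip_width: 85.3
finger_force: 0.0
```

Emit:
drive_tool --rows '[0.029,0.008,0,0,0,0,0,0.029,0.009,0,0,0,0,0,0.029,0.008,0,0,0,0,0,0.029,0.009,0,0,0,0,0,0.029,0.008,0,0,0,0,0,0.029,0.009,0,0,0,0,0,0.03,0.008,0,0,0,0,0,0.029,0.009,0,0,0,0,0,0,0,0,0,0,0,0,0,0,0,0,0,0,0]'

```text
time: 26.63
eef_pos: [464.2, 91.4, 113.3]
orientation: [0.975, 2.987, -0.0]
ft_force: [-0.1, -0.0, -0.2]
grip_width: 85.2
finger_force: 0.0
```

```bash
python3 -c "
from p import *
x,y=L(*K[4]);plan([(x,y,73,53.7,0,0,24)])"; python3 kn.py
```

```text
tilt [-0. -0. -1.] pose [464.2  91.4 113.3  53.9] j6 0.66
2 end [467.4  89.   73.3  53.7]
[-0.002,0,0.02,0,0,0.1,0,-0.002,0,0.02,0,0,0.1,0]
1 [625.3 113.7] 0 
2 [ 669.2 -173. ] 101 (array([ 668.6, -174.4]), 56.5, 15.3, -82.3)
3 [ 511.  -197.2] 106 (array([ 511.4, -198.7]), 57.1, 14.5, -81.3)
4 [467.1  89.5] 0
```

Emit:
drive_tool --rows '[-0.002,0,0.02,0,0,0,0,-0.002,0,0.02,0,0,0,0,0,0,0,0,0,0,255,0,0,0,0,0,0,255,0,0,0,0,0,0,255,0,0,0,0,0,0,255,0,0,0,0,0,0,255,0,0,0,0,0,0,255,0,0,0,0,0,0,255]'

```text
time: 27.43
eef_pos: [469.9, 89.1, 74.4]
orientation: [0.977, 2.983, 0.005]
ft_force: [2.5, 3.9, 2.5]
grip_width: 13.1
finger_force: 44.7
```

Emit:
drive_tool --rows '[0,0,0,0,0,6.7,255,0,0,0,0,0,6.7,255,0,0,0,0,0,6.7,255,0,0,0,0,0,6.7,255,0,0,0,0,0,6.7,255,0,0,0,0,0,6.7,255,0,0,0,0,0,6.7,255,0,0,0,0,0,0,255,0,0,0,0,0,0,255]'

```text
time: 28.18
eef_pos: [468.8, 88.5, 74.4]
orientation: [2.082, 2.351, 0.002]
ft_force: [-1.0, 0.9, 6.6]
grip_width: 12.9
finger_force: 47.5
```

Emit:
drive_tool --rows '[0,0,0,0,0,0,0,0,0,0,0,0,0,0,0,0,0,0,0,0,0,0,0,0,0,0,0,0,0,0,-0.022,0,0,0,0,0,0,-0.021,0,0,0,0,0,0,0,0,0,0,0]'

```text
time: 28.77
eef_pos: [470.6, 88.2, 119.5]
orientation: [2.083, 2.347, 0.005]
ft_force: [0.6, -0.4, 1.3]
grip_width: 85.4
finger_force: 0.0
```

```bash
python3 -c "
from p import *;from m import mods
plan([(350,250,150,8.7,0,1)])
I,D=camera('top');C=cloud('top',D)
for x in mods('top',C): print(x)
m=(C[...,2]>25)
for l in('jaw_post',):
  for r in regions_of('top',l)[:1]: Q=C[r['pixels']&m];Q=Q[(Q[:,2]<90)&(Q[:,2]>68)];print(l,len(Q),Q.mean(0).round(1))
H=cv2.cvtColor(I,cv2.COLOR_BGR2HSV)
for nm,lo,hi in(('orange',8,18),('blue',105,125)):
  mm=(H[...,0]>lo)&(H[...,0]<hi)&(H[...,1]>170)&(np.linalg.norm(C[...,:2]-L(0,200),axis=-1)<60)&(C[...,2]<90)
  Q=C[mm]; print(nm,len(Q)); 
  if len(Q)>3:
    a=np.radians(YAW);d=Q[:,:2]-O; lx=d@[np.cos(a),np.sin(a)];ly=d@[-np.sin(a),np.cos(a)];print('lane x',lx.min(),lx.mean(),lx.max(),'y',ly.min(),ly.mean(),ly.max(),'z',Q[:,2].mean())
"; python3 kn.py
```

```text
tilt [ 0.005  0.    -1.   ] pose [470.6  88.2 119.5   6.8] j6 1.47
8 end [350.  249.6 150.5   8.7]
[0.025,-0.014,-0.004,0,0,-0.3,0,0.025,-0.014,-0.004,0,0,-0.3,0,0.025,-0.014,-0.005,0,0,-0.3,0,0.025,-0.014,-0.004,0,0,-0.2,0,0.025,-0.014,-0.005,0,0,-0.3,0,0.026,-0.014,-0.004,0,0,-0.2,0,0.025,-0.014,-0.005,0,0,-0.3,0,0,0,0,0,0,0,0]
([145.3, 171.8, 13.5, 24.6], 0.77, (array([568. , 392.5]), 61.8, 32.4, 15.9), 39)
([135.5, 131.4, 11.8, 21.7], 0.64, (array([702.7, 433.8]), 62.4, 31.4, 18.1), 36)
([176.9, 175.8, 15.6, 22.6], 0.63, (array([562.8, 286.9]), 61.1, 32.7, -15.8), 38)
([178.2, 217.5, 7.3, 22.3], 0.54, (array([431.1, 292. ]), 60.7, 29.3, 11.1), 39)
([89.9, 221.6, 21.6, 15.1], 0.52, (array([429.2, 533.3]), 62.5, 28.9, 70.4), 37)
([333.9, 149.9, 18.3, 12.8], 0.3, (array([ 670.1, -177.2]), 58.2, 34.7, -88.6), 67)
jaw_post 0 [nan nan nan]
orange 0
blue 0
1 [625.3 113.7] 0 
2 [ 669.2 -173. ] 104 (array([ 669.2, -174.1]), 56.0, 16.0, -83.0)
3 [ 511.  -197.2] 106 (array([ 511.1, -198.1]), 56.4, 14.1, -81.3)
4 [467.1  89.5] 0 <string>:8: RuntimeWarning: Mean of empty slice.
  ret = um.true_divide(
```

```bash
sed -i 's/^YAW=.*/YAW=8.7; O=np.array([582,-125.3])/' p.py; python3 -c "
from p import *
q=plan([(432.5,293.7,119,10.5,0,2)]); print()
plan([(432.5,293.7,32,10.5,0,1,24),(None,None,None,None,255,7)],q)"
```

```text
tilt [-0.001  0.    -1.   ] pose [467.8  88.2 115.6   6.8] j6 1.47
9 end [432.7 293.3 118.6  10.5]
[0.03,-0.002,0,0,0,-0.5,0,0.03,-0.001,-0.001,0,0,-0.5,0,0.03,-0.001,0,0,0,-0.5,0,0.03,-0.001,-0.001,0,0,-0.5,0,0.029,0,0,0,0,-0.6,0,0.03,0,-0.001,0,0,-0.5,0,0.029,0,0,0,0,-0.6,0,0,0,0,0,0,0,0,0,0,0,0,0,0,0]

12 end [432.7 293.3  31.6  10.5]
[0,0,0.022,0,0,0,0,0,0,0.022,0,0,0,0,0,0,0.021,0,0,0,0,0,0,0.022,0,0,0,0,0,0,0,0,0,0,0,0,0,0,0,0,0,255,0,0,0,0,0,0,255,0,0,0,0,0,0,255,0,0,0,0,0,0,255,0,0,0,0,0,0,255]
[0,0,0,0,0,0,255,0,0,0,0,0,0,255]
```

Emit:
drive_tool --rows '[0.03,-0.002,0,0,0,-0.5,0,0.03,-0.001,-0.001,0,0,-0.5,0,0.03,-0.001,0,0,0,-0.5,0,0.03,-0.001,-0.001,0,0,-0.5,0,0.029,0,0,0,0,-0.6,0,0.03,0,-0.001,0,0,-0.5,0,0.029,0,0,0,0,-0.6,0,0,0,0,0,0,0,0,0,0,0,0,0,0,0]' --newtons 60

```text
time: 29.72
eef_pos: [432.1, 294.2, 118.0]
orientation: [-2.004, -2.418, 0.003]
ft_force: [0.1, -0.0, -0.5]
grip_width: 85.2
finger_force: 0.0
```

```bash
python3 -c "
from p import *
plan([(432.5,293.7,32,10.5,0,1,24)])"; sed -i 's/^  Q2=/  Q2=/' kn.py; python3 kn.py; python3 - <<'E'
from p import *
I=cv2.imread('t.png');C=cloud('top',np.load('t.npy'));H=cv2.cvtColor(I,cv2.COLOR_BGR2HSV)
a=np.radians(YAW);d=C[...,:2]-O; lx=d@[np.cos(a),np.sin(a)];ly=d@[-np.sin(a),np.cos(a)]
for nm,lo,hi in(('orange',8,22),('blue',100,125)):
  mm=(H[...,0]>=lo)&(H[...,0]<=hi)&(H[...,1]>130)&(abs(lx)<45)&(ly>80)&(ly<290)&(C[...,2]<90)&(C[...,2]>30)
  if mm.any(): print(nm,mm.sum(),'lx',np.percentile(lx[mm],[5,50,95]).round(1),'ly',np.percentile(ly[mm],[5,50,95]).round(1),'z',np.median(C[mm][:,2]))
for y in (20,60,100): print(y,[round(float(np.median(C[...,2][(abs(lx-x)<3)&(abs(ly-y)<5)])),1) for x in(-40,-34,-25,0,25,34,40)])
mm=(C[...,2]>50)&(C[...,2]<62)&(abs(lx)<30)&(abs(ly)<25); print('stop top ly',np.percentile(ly[mm],[3,50,97]).round(1),'lx',np.percentile(lx[mm],[3,50,97]).round(1))
cv2.imwrite('pics/c3.png',cv2.resize(I[130:260,120:380],None,fx=3,fy=3,interpolation=cv2.INTER_CUBIC))
E
```

```text
tilt [-0.002 -0.001 -1.   ] pose [432.1 294.2 118.   10.7] j6 1.83
5 end [432.3 293.2  32.   10.5]
[0,0,0.022,0,0,0,0,0,0,0.021,0,0,0.1,0,0,0,0.022,0,0,0,0,-0.001,0,0.021,0,0,0.1,0,0,0,0,0,0,0,0]
1 [626.3 114.2] 103 (array([624.4, 112.1]), 54.4, 14.3, -81.8)
2 [ 670.2 -172.5] 105 (array([ 668.6, -173.4]), 55.4, 15.2, -81.1)
3 [ 512.  -196.7] 106 (array([ 511.2, -198.2]), 56.6, 14.5, -81.6)
4 [468.1  90. ] 106 (array([467.2,  88.4]), 55.4, 14.2, -80.3)
orange 52 lx [-22.8  -3.3  19.5] ly [161.7 165.3 177.3] z 50.87814723750648
blue 35 lx [-13.7  -3.6   8.9] ly [226.3 230.7 235. ] z 75.57172500326601
20 [29.3, 31.8, 30.4, 31.3, 30.3, 32.2, 29.2]
60 [28.7, 31.0, 32.5, 31.1, 32.2, 31.5, 31.2]
100 [28.7, 28.1, 30.6, 29.8, 29.5, 30.2, 29.6]
stop top ly [-11.   -5.4  -1.3] lx [-25.   -0.7  23.2]
```

View pics/c3.png

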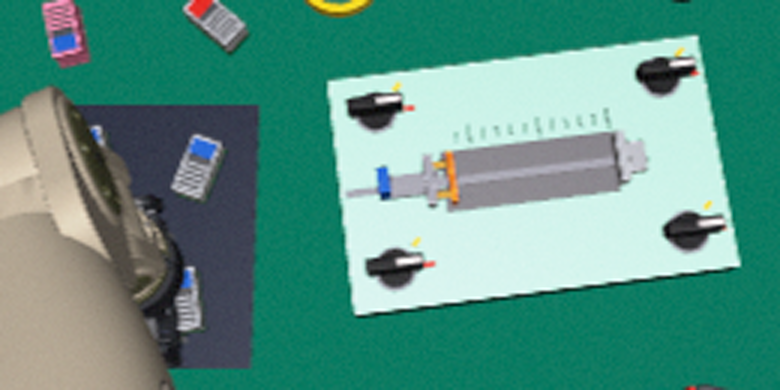

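The crop shows all four white pointers at the red marks (angles 89–90.5°). The post is at (384,182), the pad at (452,178), and the lane is flat and empty. Now I pick up module A.

Emit:
drive_tool --rows '[0,0,0.022,0,0,0,0,0,0,0.021,0,0,0,0,0,0,0.022,0,0,0,0,0,0,0.021,0,0,0,0,0,0,0,0,0,0,255,0,0,0,0,0,0,255,0,0,0,0,0,0,255,0,0,0,0,0,0,255,0,0,0,0,0,0,255]'

```text
time: 30.52
eef_pos: [434.2, 293.5, 34.5]
orientation: [2.009, 2.415, 0.003]
ft_force: [-0.2, -0.3, -1.2]
grip_width: 58.8
finger_force: 65.9
```

Emit:
drive_tool --rows '[0,0,-0.02,0,0,0,255,0,0,-0.03,0,0,0,255,0,0,-0.03,0,0,0,255,0,0,-0.02,0,0,0,255]'

```text
time: 30.85
eef_pos: [434.2, 293.8, 136.7]
orientation: [2.007, 2.415, 0.005]
ft_force: [1.2, 1.4, -1.6]
grip_width: 59.2
finger_force: 66.0
```

```bash
python3 -c "
from p import *
x,y=L(0,19);x1,y1=L(0,120)
plan([(x1,y1,135,8.7,255,0,28),(x,y,125,8.7,255,2,25)])"
```

```text
tilt [ 0.003  0.002 -1.   ] pose [434.2 293.8 136.7  10.5] j6 1.83
19 end [ 578.9 -106.6  124.7    8.7]
[-0.027,0.006,0,0,0,0.2,255,-0.027,0.006,0,0,0,0.1,255,-0.026,0.006,0,0,0,0.2,255,-0.027,0.006,0,0,0,0.1,255,-0.026,0.006,0,0,0,0.2,255,-0.026,0.007,0,0,0,0.1,255,-0.027,0.007,0,0,0,0.2,255,-0.026,0.007,0,0,0,0.1,255,-0.027,0.006,0,0,0,0.2,255,-0.026,0.007,0.001,0,0,0.1,255]
[-0.026,0.007,0,0,0,0.2,255,-0.027,0.006,0.001,0,0,0.1,255,-0.02,0,0.002,0,0,0,255,-0.02,0,0.002,0,0,0,255,-0.02,0,0.002,0,0,0,255,-0.02,0,0.002,0,0,0,255,-0.021,0,0.002,0,0,0,255,0,0,0,0,0,0,255,0,0,0,0,0,0,255]
```

Emit:
drive_tool --rows '[-0.027,0.006,0,0,0,0.2,255,-0.027,0.006,0,0,0,0.1,255,-0.026,0.006,0,0,0,0.2,255,-0.027,0.006,0,0,0,0.1,255,-0.026,0.006,0,0,0,0.2,255,-0.026,0.007,0,0,0,0.1,255,-0.027,0.007,0,0,0,0.2,255,-0.026,0.007,0,0,0,0.1,255,-0.027,0.006,0,0,0,0.2,255,-0.026,0.007,0.001,0,0,0.1,255]'

```text
time: 31.68
eef_pos: [542.2, 41.7, 133.4]
orientation: [2.039, 2.388, 0.001]
ft_force: [0.4, 0.6, -1.9]
grip_width: 59.0
finger_force: 66.2
```

Emit:
drive_tool --rows '[-0.026,0.007,0,0,0,0.2,255,-0.027,0.006,0.001,0,0,0.1,255,-0.02,0,0.002,0,0,0,255,-0.02,0,0.002,0,0,0,255,-0.02,0,0.002,0,0,0,255,-0.02,0,0.002,0,0,0,255,-0.021,0,0.002,0,0,0,255,0,0,0,0,0,0,255,0,0,0,0,0,0,255]'

```text
time: 32.43
eef_pos: [578.1, -108.1, 121.7]
orientation: [2.048, 2.381, 0.001]
ft_force: [-0.1, 0.1, -1.8]
grip_width: 59.3
finger_force: 66.1
```

```bash
python3 -c "
from p import *
x,y=L(0,19);print(state()['ft_force'],state()['grip_width'])
plan([(x,y,68,8.7,255,2,15)])"
```

```text
[-0.10184253  0.10184272 -1.79562   ] 59.257192473255344
tilt [ 0.001  0.    -1.   ] pose [ 578.1 -108.1  121.7    8.6] j6 1.1
6 end [ 578.9 -107.    67.7    8.7]
[0,0,0.013,0,0,0,255,0,0,0.014,0,0,0,255,0.001,0.001,0.013,0,0,0,255,0,0,0.014,0,0,-0.1,255,0,0,0,0,0,0,255,0,0,0,0,0,0,255]
```

Emit:
drive_tool --rows '[0.001,0,0.013,0,0,0,255,0.001,0,0.014,0,0,0,255,0.001,0.001,0.013,0,0,0,255,0,0,0.013,0,0,0,255,0,0,0,0,0,0,255,0,0,0,0,0,0,255]'

```text
time: 32.93
eef_pos: [577.7, -102.8, 68.1]
orientation: [-2.044, -2.384, 0.001]
ft_force: [0.0, -0.4, -0.9]
grip_width: 58.9
finger_force: 66.1
```

Emit:
drive_tool --rows '[0,0,0.001,0,0,0,255,0,0,0.001,0,0,0,255]'

```text
time: 33.1
eef_pos: [579.3, -103.8, 67.5]
orientation: [2.044, 2.383, 0.002]
ft_force: [-0.2, 0.7, -1.6]
grip_width: 59.2
finger_force: 66.1
```

Emit:
drive_tool --rows '[0,0,0.001,0,0,0,255,0,0,0.001,0,0,0,255]'

```text
time: 33.27
eef_pos: [578.9, -104.0, 65.0]
orientation: [2.045, 2.383, 0.001]
ft_force: [0.8, -0.3, -1.4]
grip_width: 58.9
finger_force: 66.1
```

Emit:
drive_tool --rows '[0,0,0.001,0,0,0,255,0,0,0.001,0,0,0,255]'

```text
time: 33.43
eef_pos: [578.6, -104.0, 62.4]
orientation: [2.046, 2.384, 0.0]
ft_force: [0.9, -0.2, -2.0]
grip_width: 59.0
finger_force: 66.1
```

Emit:
drive_tool --rows '[0,0,0.001,0,0,0,255,0,0,0,0,0,0,255]'

```text
time: 33.6
eef_pos: [578.5, -104.0, 61.4]
orientation: [2.046, 2.384, 0.0]
ft_force: [-0.6, 0.7, 0.1]
grip_width: 58.8
finger_force: 66.0
```

Emit:
drive_tool --rows '[0,0,0,0,0,0,0,0,0,0,0,0,0,0,0,0,0,0,0,0,0,0,0,0,0,0,0,0,0,0,-0.02,0,0,0,0,0,0,-0.03,0,0,0,0,0,0,-0.03,0,0,0,0]'

```text
time: 34.18
eef_pos: [577.4, -103.6, 141.1]
orientation: [-2.044, -2.382, 0.002]
ft_force: [0.7, -0.7, -0.1]
grip_width: 85.1
finger_force: 0.0
```

```bash
cat > look.py <<'E'
from p import *;from m import mods,rect
I,D=camera('top');C=cloud('top',D);np.save('t.npy',D);cv2.imwrite('t.png',I)
for x in mods('top',C): print(x)
a=np.radians(YAW);d=C[...,:2]+[1.4,1.7]-O; lx=d@[np.cos(a),np.sin(a)];ly=d@[-np.sin(a),np.cos(a)]
mm=(C[...,2]>60)&(C[...,2]<72)&(abs(lx)<45)&(ly>-3)&(ly<170)
if mm.sum()>10: print('row in lane frame',rect(np.stack([lx[mm],ly[mm]],-1)),mm.sum())
E
python3 look.py; python3 -c "
from p import *
x,y,f=562.8+1.4,286.8+1.7,-16.7
plan([(x,y,119,f,0,2)])"
```

```text
([176.3, 178.1, 18.1, 19.4], 0.66, (array([562.8, 286.6]), 61.2, 33.7, -18.0), 39)
([141.9, 169.5, 19.7, 25.1], 0.56, (array([569.2, 392.5]), 62.8, 31.6, 18.1), 39)
([91.7, 222.9, 21.2, 14.1], 0.48, (array([429.5, 533.4]), 62.2, 29.4, 70.4), 37)
tilt [ 0.009 -0.003 -1.   ] pose [ 581.7 -104.9  146.7    8.7] j6 1.1
15 end [564.7 288.4 118.7 -16.7]
[0.03,0.003,0.002,0,0,2,0,0.03,0.002,0.002,0,0,2,0,0.03,0.001,0.002,0,0,1.9,0,0.03,0,0.002,0,0,2,0,0.03,-0.001,0.002,0,0,1.9,0,0.03,-0.002,0.002,0,0,2,0,0.03,-0.003,0.002,0,0,1.9,0,0.03,-0.004,0.002,0,0,2,0,0.03,-0.005,0.002,0,0,1.9,0,0.03,-0.006,0.002,0,0,2,0]
[0.03,-0.007,0.003,0,0,1.9,0,0.03,-0.008,0.002,0,0,2,0,0.029,-0.008,0.003,0,0,1.9,0,0,0,0,0,0,0,0,0,0,0,0,0,0,0]
```

Emit:
drive_tool --rows '[0.03,0.003,0.002,0,0,2,0,0.03,0.002,0.002,0,0,2,0,0.03,0.001,0.002,0,0,1.9,0,0.03,0,0.002,0,0,2,0,0.03,-0.001,0.002,0,0,1.9,0,0.03,-0.002,0.002,0,0,2,0,0.03,-0.003,0.002,0,0,1.9,0,0.03,-0.004,0.002,0,0,2,0,0.03,-0.005,0.002,0,0,1.9,0,0.03,-0.006,0.002,0,0,2,0]'

```text
time: 35.12
eef_pos: [563.6, 198.9, 120.6]
orientation: [-2.424, -1.999, 0.001]
ft_force: [0.4, -0.4, 0.7]
grip_width: 85.6
finger_force: 0.0
```

Emit:
drive_tool --rows '[0.03,-0.007,0.003,0,0,1.9,0,0.03,-0.008,0.002,0,0,2,0,0.029,-0.008,0.003,0,0,1.9,0,0,0,0,0,0,0,0,0,0,0,0,0,0,0]'

```text
time: 35.53
eef_pos: [560.7, 290.8, 112.3]
orientation: [-2.517, -1.88, 0.002]
ft_force: [-0.7, -0.2, -0.4]
grip_width: 85.4
finger_force: 0.0
```

```bash
python3 look.py; python3 -c "
from p import *
x,y,f=562.8+1.4,286.8+1.7,-16.7
plan([(x,y,32,f,0,0,24)])"
```

```text
([309.5, 171.7, 13.3, 23.0], 0.66, (array([ 580.4, -103.1]), 67.1, 36.1, 9.9), 66)
([89.7, 222.7, 17.2, 13.4], 0.57, (array([429.8, 536.1]), 56.7, 26.8, 69.0), 38)
([180.7, 175.8, 11.1, 20.9], 0.5, (array([566.6, 285.1]), 52.8, 31.1, -19.4), 39)
([396.8, 138.6, 33.6, 29.9], 0.43, (array([ 687.4, -393.8]), 93.7, 54.4, -44.8), 87)
row in lane frame (array([ 3.7, 85.6]), 153.3, 60.1, 86.1) 212
tilt [-0.001 -0.001 -1.   ] pose [561.1 288.8 112.7 -16.7] j6 2.21
4 end [564.3 288.9  31.7 -16.7]
[0,0.001,0.02,0,0,0,0,0,0.001,0.02,0,0,0,0,0,0.001,0.02,0,0,0,0,0.001,0,0.021,0,0,0,0]
```

Emit:
drive_tool --rows '[0,0.001,0.02,0,0,0,0,0,0.001,0.02,0,0,0,0,0,0.001,0.02,0,0,0,0,0,0,0.02,0,0,0,0,0,0,0,0,0,0,255,0,0,0,0,0,0,255,0,0,0,0,0,0,255,0,0,0,0,0,0,255,0,0,0,0,0,0,255]'

```text
time: 36.38
eef_pos: [565.3, 288.5, 34.8]
orientation: [2.52, 1.875, 0.004]
ft_force: [0.5, 0.2, -1.5]
grip_width: 58.9
finger_force: 65.8
```

Emit:
drive_tool --rows '[0,0,-0.02,0,0,0,255,0,0,-0.03,0,0,0,255,0,0,-0.03,0,0,0,255,0,0,-0.02,0,0,0,255,0,0,0,0,0,0,255]'

```text
time: 36.8
eef_pos: [567.5, 289.7, 139.8]
orientation: [2.518, 1.874, 0.016]
ft_force: [1.2, 0.1, -0.8]
grip_width: 59.3
finger_force: 66.1
```

```bash
python3 -c "
from p import *
x,y=L(0,54)
plan([(x,y,135,8.7,255,2,26)])"
```

```text
tilt [ 0.01   0.004 -1.   ] pose [567.5 289.7 139.8 -16.7] j6 2.21
16 end [573.4 -72.2 134.8   8.7]
[-0.025,0.008,0,0,0,-1.8,255,-0.025,0.007,0,0,0,-1.8,255,-0.025,0.006,0,0,0,-1.8,255,-0.025,0.006,0,0,0,-1.8,255,-0.025,0.005,0,0,0,-1.8,255,-0.026,0.004,0.001,0,0,-1.8,255,-0.026,0.003,0,0,0,-1.8,255,-0.026,0.002,0.001,0,0,-1.8,255,-0.026,0.001,0,0,0,-1.8,255,-0.026,0.001,0.001,0,0,-1.8,255]
[-0.026,0,0,0,0,-1.8,255,-0.025,-0.001,0.001,0,0,-1.9,255,-0.025,-0.002,0,0,0,-1.8,255,-0.026,-0.003,0.001,0,0,-1.9,255,0,0,0,0,0,0,255,0,0,0,0,0,0,255]
```

Emit:
drive_tool --rows '[-0.025,0.008,0,0,0,-1.8,255,-0.025,0.007,0,0,0,-1.8,255,-0.025,0.006,0,0,0,-1.8,255,-0.025,0.006,0,0,0,-1.8,255,-0.025,0.005,0,0,0,-1.8,255,-0.026,0.004,0.001,0,0,-1.8,255,-0.026,0.003,0,0,0,-1.8,255,-0.026,0.002,0.001,0,0,-1.8,255,-0.026,0.001,0,0,0,-1.8,255,-0.026,0.001,0.001,0,0,-1.8,255]'

```text
time: 37.63
eef_pos: [568.3, 27.7, 130.0]
orientation: [-2.194, -2.249, 0.0]
ft_force: [0.7, 0.4, -0.8]
grip_width: 59.1
finger_force: 66.1
```

Emit:
drive_tool --rows '[-0.026,0,0,0,0,-1.8,255,-0.025,-0.001,0.001,0,0,-1.9,255,-0.025,-0.002,0,0,0,-1.8,255,-0.026,-0.003,0.001,0,0,-1.9,255,0,0,0,0,0,0,255,0,0,0,0,0,0,255]'

```text
time: 38.13
eef_pos: [569.8, -74.7, 127.8]
orientation: [-2.049, -2.38, -0.0]
ft_force: [-0.5, 0.6, -1.1]
grip_width: 59.2
finger_force: 66.1
```

```bash
python3 -c "
from p import *
x,y=L(0,54)
plan([(x,y,69,8.7,255,2,15)])"; python3 look.py
```

```text
tilt [-0.  0. -1.] pose [569.8 -74.7 127.8   8.5] j6 1.15
6 end [573.5 -72.1  68.8   8.7]
[0.001,0.001,0.015,0,0,0,255,0,0.001,0.015,0,0,-0.1,255,0.001,0.001,0.014,0,0,0,255,0,0.001,0.015,0,0,-0.1,255,0,0,0,0,0,0,255,0,0,0,0,0,0,255]
([145.4, 170.1, 15.0, 25.0], 0.73, (array([568.7, 392.8]), 63.3, 32.4, 15.9), 38)
([133.7, 131.5, 15.5, 21.2], 0.71, (array([703. , 432.9]), 64.1, 32.1, 15.9), 36)
([90.4, 221.9, 23.4, 15.9], 0.64, (array([429.3, 532.6]), 61.2, 29.4, 70.4), 37)
```

Emit:
drive_tool --rows '[0.002,0.001,0.015,0,0,0,255,0.001,0.001,0.015,0,0,-0.1,255,0.001,0.001,0.014,0,0,0,255,0,0.001,0.013,0,0,-0.1,255,0,0,0,0,0,0,255,0,0,0,0,0,0,255]'

```text
time: 38.73
eef_pos: [572.7, -67.5, 70.7]
orientation: [-2.039, -2.388, 0.001]
ft_force: [0.2, -0.8, -0.6]
grip_width: 59.1
finger_force: 66.1
```

Emit:
drive_tool --rows '[0,0,0.002,0,0,0,255,0,0,0.001,0,0,0,255,0,0,0,0,0,0,255]'

```text
time: 38.98
eef_pos: [573.9, -68.7, 69.0]
orientation: [2.041, 2.387, 0.001]
ft_force: [0.0, -0.2, -1.3]
grip_width: 58.7
finger_force: 66.1
```

Emit:
drive_tool --rows '[0,0,0.001,0,0,0,255,0,0,0,0,0,0,255]'

```text
time: 39.15
eef_pos: [573.6, -68.9, 67.6]
orientation: [2.042, 2.387, 0.001]
ft_force: [-0.1, -0.2, -1.0]
grip_width: 59.4
finger_force: 66.1
```

Emit:
drive_tool --rows '[0,0,0.002,0,0,0,255,0,0,0.001,0,0,0,255]'

```text
time: 39.32
eef_pos: [573.5, -69.0, 64.3]
orientation: [2.042, 2.387, 0.0]
ft_force: [-0.2, 0.0, -1.0]
grip_width: 58.9
finger_force: 66.1
```

Emit:
drive_tool --rows '[0,0,0.001,0,0,0,255,0,0,0.001,0,0,0,255]'

```text
time: 39.48
eef_pos: [573.4, -68.9, 62.1]
orientation: [-2.042, -2.387, -0.0]
ft_force: [0.9, 0.5, -1.6]
grip_width: 59.2
finger_force: 66.1
```

Emit:
drive_tool --rows '[0,0,0,0,0,0,255]'

```text
time: 39.57
eef_pos: [573.3, -68.8, 62.0]
orientation: [-2.042, -2.387, 0.0]
ft_force: [0.4, 0.6, -1.9]
grip_width: 59.3
finger_force: 66.1
```

One more millimetre, then release.

Emit:
drive_tool --rows '[0,0,0.001,0,0,0,255,0,0,0,0,0,0,0,0,0,0,0,0,0,0,0,0,0,0,0,0,0,0,0,0,0,0,0,0,0,0,-0.02,0,0,0,0,0,0,-0.03,0,0,0,0,0,0,-0.03,0,0,0,0,0,0,0,0,0,0,0,0,0,0,0,0,0,0]'

```text
time: 40.4
eef_pos: [575.1, -69.3, 143.5]
orientation: [2.039, 2.384, 0.004]
ft_force: [-0.2, 1.0, 0.6]
grip_width: 85.1
finger_force: 0.0
```

```bash
python3 -c "
from p import *
x,y,f=568.9+1.4,392.6+1.7,16.5
plan([(x,y,119,f,0,2,30)])"
```

```text
tilt [ 0.005 -0.001 -1.   ] pose [575.1 -69.3 143.5   8.9] j6 1.16
18 end [570.2 394.1 118.5  16.5]
[0.029,0.004,0.002,0,0,-0.5,0,0.029,0.004,0.002,0,0,-0.5,0,0.029,0.005,0.001,0,0,-0.5,0,0.028,0.005,0.002,0,0,-0.5,0,0.028,0.005,0.001,0,0,-0.5,0,0.028,0.005,0.002,0,0,-0.5,0,0.028,0.006,0.001,0,0,-0.5,0,0.028,0.006,0.002,0,0,-0.5,0,0.028,0.006,0.001,0,0,-0.4,0,0.028,0.006,0.002,0,0,-0.5,0]
[0.028,0.007,0.001,0,0,-0.4,0,0.029,0.007,0.002,0,0,-0.5,0,0.028,0.007,0.001,0,0,-0.4,0,0.028,0.007,0.002,0,0,-0.5,0,0.029,0.008,0.001,0,0,-0.4,0,0.028,0.008,0.002,0,0,-0.5,0,0,0,0,0,0,0,0,0,0,0,0,0,0,0]
```

Emit:
drive_tool --rows '[0.029,0.004,0.002,0,0,-0.5,0,0.029,0.004,0.002,0,0,-0.5,0,0.029,0.005,0.001,0,0,-0.5,0,0.028,0.005,0.002,0,0,-0.5,0,0.028,0.005,0.001,0,0,-0.5,0,0.028,0.005,0.002,0,0,-0.5,0,0.028,0.006,0.001,0,0,-0.5,0,0.028,0.006,0.002,0,0,-0.5,0,0.028,0.006,0.001,0,0,-0.4,0,0.028,0.006,0.002,0,0,-0.5,0]'

```text
time: 41.23
eef_pos: [568.7, 220.1, 123.7]
orientation: [-1.937, -2.472, 0.003]
ft_force: [0.8, 0.2, 0.9]
grip_width: 85.4
finger_force: 0.0
```

Emit:
drive_tool --rows '[0.028,0.007,0.001,0,0,-0.4,0,0.029,0.007,0.002,0,0,-0.5,0,0.028,0.007,0.001,0,0,-0.4,0,0.028,0.007,0.002,0,0,-0.5,0,0.029,0.008,0.001,0,0,-0.4,0,0.028,0.008,0.002,0,0,-0.5,0,0,0,0,0,0,0,0,0,0,0,0,0,0,0]'

```text
time: 41.9
eef_pos: [567.1, 395.7, 114.0]
orientation: [-1.875, -2.519, 0.004]
ft_force: [0.6, 0.3, -0.2]
grip_width: 85.2
finger_force: 0.0
```

```bash
python3 -c "
from p import *
x,y,f=568.9+1.4,392.6+1.7,16.5
plan([(x,y,32,f,0,0,24)])"; python3 look.py; python3 - <<'E'
from p import *
I=cv2.imread('t.png');J,_=camera('side');
a=cv2.resize(I[120:240,110:370],None,fx=3,fy=3,interpolation=cv2.INTER_CUBIC);cv2.imwrite('pics/c4.png',a)
E
```

```text
tilt [-0.003 -0.002 -1.   ] pose [567.1 395.7 114.   16.7] j6 1.77
4 end [570.5 394.6  32.   16.5]
[-0.001,0.001,0.02,0,0,0,0,0,0.001,0.021,0,0,0.1,0,-0.001,0,0.02,0,0,0,0,0,0.001,0.021,0,0,0.1,0]
([298.0, 174.9, 12.5, 21.5], 0.81, (array([575.1, -68. ]), 67.9, 35.1, 7.8), 66)
([145.9, 171.7, 15.2, 23.1], 0.6, (array([568. , 391.3]), 61.0, 28.9, 15.8), 39)
([138.1, 131.5, 9.2, 20.2], 0.55, (array([704.2, 430. ]), 63.7, 38.1, 18.4), 37)
([312.6, 170.5, 9.2, 23.1], 0.49, (array([ 578.5, -102.2]), 64.5, 32.3, 9.1), 66)
row in lane frame (array([-0.2, 37.1]), 78.1, 60.3, 88.6) 429
```

View pics/c4.png

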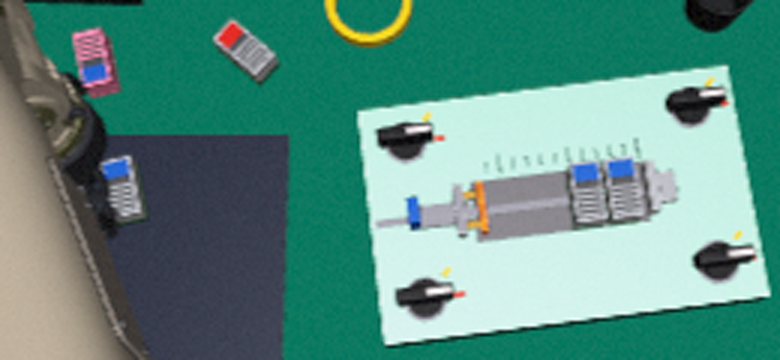

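The crop shows two modules standing side by side in the lane at (587,192) and (623,187). The last one, at (122,190) on the mat, is under the gripper. The reject (245,50) and the pink block (95,62) are untouched.

Emit:
drive_tool --rows '[-0.001,0.001,0.02,0,0,0,0,0,0.001,0.02,0,0,0.1,0,0,0,0.02,0,0,0,0,0,0.001,0.021,0,0,0.1,0,0,0,0,0,0,0,255,0,0,0,0,0,0,255,0,0,0,0,0,0,255,0,0,0,0,0,0,255,0,0,0,0,0,0,255]'

```text
time: 42.8
eef_pos: [572.6, 394.7, 37.0]
orientation: [1.883, 2.513, 0.004]
ft_force: [0.9, -0.4, -0.3]
grip_width: 59.2
finger_force: 66.2
```

Emit:
drive_tool --rows '[0,0,-0.02,0,0,0,255,0,0,-0.03,0,0,0,255,0,0,-0.03,0,0,0,255,0,0,-0.02,0,0,0,255,0,0,0,0,0,0,255]'

```text
time: 43.22
eef_pos: [574.6, 396.1, 142.5]
orientation: [1.881, 2.511, 0.015]
ft_force: [0.5, 0.2, 0.4]
grip_width: 58.7
finger_force: 66.3
```

```bash
python3 -c "
from p import *
x,y=L(0,91)
plan([(x,y,135,8.7,255,2,26)])"
```

```text
tilt [ 0.01   0.005 -1.   ] pose [574.6 396.1 142.5  16.3] j6 1.77
19 end [568.6 -35.1 135.5   8.7]
[-0.024,-0.007,0,0,0,0.4,255,-0.024,-0.007,0,0,0,0.5,255,-0.024,-0.007,0,0,0,0.4,255,-0.024,-0.007,0.001,0,0,0.5,255,-0.025,-0.007,0,0,0,0.4,255,-0.025,-0.007,0.001,0,0,0.5,255,-0.025,-0.006,0,0,0,0.4,255,-0.025,-0.006,0.001,0,0,0.5,255,-0.025,-0.006,0,0,0,0.4,255,-0.025,-0.006,0.001,0,0,0.5,255]
[-0.025,-0.006,0,0,0,0.4,255,-0.025,-0.005,0.001,0,0,0.5,255,-0.025,-0.005,0,0,0,0.4,255,-0.024,-0.005,0.001,0,0,0.5,255,-0.025,-0.005,0,0,0,0.4,255,-0.025,-0.005,0.001,0,0,0.5,255,-0.024,-0.004,0,0,0,0.4,255,0,0,0,0,0,0,255,0,0,0,0,0,0,255]
```

Emit:
drive_tool --rows '[-0.024,-0.007,0,0,0,0.4,255,-0.024,-0.007,0,0,0,0.5,255,-0.024,-0.007,0,0,0,0.4,255,-0.024,-0.007,0.001,0,0,0.5,255,-0.025,-0.007,0,0,0,0.4,255,-0.025,-0.007,0.001,0,0,0.5,255,-0.025,-0.006,0,0,0,0.4,255,-0.025,-0.006,0.001,0,0,0.5,255,-0.025,-0.006,0,0,0,0.4,255,-0.025,-0.006,0.001,0,0,0.5,255]'

```text
time: 44.05
eef_pos: [568.1, 138.5, 131.0]
orientation: [1.981, 2.438, 0.0]
ft_force: [0.4, -0.1, -0.6]
grip_width: 59.2
finger_force: 66.3
```

Emit:
drive_tool --rows '[-0.025,-0.006,0,0,0,0.4,255,-0.025,-0.005,0.001,0,0,0.5,255,-0.025,-0.005,0,0,0,0.4,255,-0.024,-0.005,0.001,0,0,0.5,255,-0.025,-0.005,0,0,0,0.4,255,-0.025,-0.005,0.001,0,0,0.5,255,-0.024,-0.004,0,0,0,0.4,255,0,0,0,0,0,0,255,0,0,0,0,0,0,255]'

```text
time: 44.8
eef_pos: [565.3, -37.9, 128.0]
orientation: [-2.049, -2.381, -0.0]
ft_force: [-0.1, 0.1, -1.7]
grip_width: 58.9
finger_force: 66.3
```

```bash
python3 -c "
from p import *
x,y=L(0,91)
plan([(x,y,72,8.7,255,2,15)]);print(state()['grip_width'])"
```

```text
tilt [-0.  0. -1.] pose [565.3 -37.9 128.    8.6] j6 1.21
6 end [568.  -35.5  72.    8.7]
[0.001,0.001,0.014,0,0,0,255,0,0.001,0.014,0,0,0,255,0.001,0.001,0.014,0,0,-0.1,255,0,0,0.014,0,0,0,255,0,0,0,0,0,0,255,0,0,0,0,0,0,255]
58.889370926937886
```

Emit:
drive_tool --rows '[0.001,0.001,0.014,0,0,0,255,0.001,0.001,0.014,0,0,0,255,0.001,0.001,0.014,0,0,-0.1,255,0,0,0.012,0,0,0,255,0,0,0,0,0,0,255,0,0,0,0,0,0,255]'

```text
time: 45.3
eef_pos: [567.2, -32.2, 73.6]
orientation: [-2.041, -2.385, 0.001]
ft_force: [0.2, 0.1, -1.2]
grip_width: 58.6
finger_force: 66.3
```

Emit:
drive_tool --rows '[0,0,0.002,0,0,0,255,0,0,0.001,0,0,0,255,0,0,0,0,0,0,255]'

```text
time: 45.55
eef_pos: [568.5, -33.2, 71.9]
orientation: [2.043, 2.385, 0.001]
ft_force: [0.3, -0.3, -1.2]
grip_width: 59.2
finger_force: 66.3
```

Emit:
drive_tool --rows '[0,0,0.002,0,0,0,255,0,0,0,0,0,0,255]'

```text
time: 45.72
eef_pos: [568.2, -33.4, 69.4]
orientation: [2.044, 2.385, 0.0]
ft_force: [0.4, -0.5, -0.6]
grip_width: 58.9
finger_force: 66.3
```

Emit:
drive_tool --rows '[0,0,0.002,0,0,0,255,0,0,0.001,0,0,0,255]'

```text
time: 45.88
eef_pos: [568.2, -33.5, 66.2]
orientation: [2.044, 2.385, 0.0]
ft_force: [-0.4, -0.6, -0.8]
grip_width: 58.8
finger_force: 66.3
```

Emit:
drive_tool --rows '[0,0,0.001,0,0,0,255,0,0,0,0,0,0,255]'

```text
time: 46.05
eef_pos: [567.9, -33.3, 65.0]
orientation: [-2.044, -2.385, 0.0]
ft_force: [-0.8, -0.5, -1.3]
grip_width: 59.2
finger_force: 66.3
```

Emit:
drive_tool --rows '[0,0,0.001,0,0,0,255,0,0,0,0,0,0,255]'

```text
time: 46.22
eef_pos: [568.0, -33.4, 64.1]
orientation: [-2.044, -2.385, 0.0]
ft_force: [0.6, 1.5, -0.4]
grip_width: 59.1
finger_force: 66.3
```

Emit:
drive_tool --rows '[0,0,0,0,0,0,0,0,0,0,0,0,0,0,0,0,0,0,0,0,0,0,0,0,0,0,0,0,0,0,-0.02,0,0,0,0,0,0,-0.03,0,0,0,0,0,0,-0.02,0,0,0,0,0,0,0,0,0,0,0,0,0,0,0,0,0,0]'

```text
time: 46.97
eef_pos: [569.3, -33.6, 135.8]
orientation: [2.042, 2.383, 0.003]
ft_force: [0.7, 0.0, -0.0]
grip_width: 85.3
finger_force: 0.0
```

```bash
python3 -c "
from p import *
x,y=L(0,232)
plan([(x,y,125,8.7,0,2,30)])"
```

```text
tilt [ 0.004 -0.001 -1.   ] pose [569.3 -33.6 135.8   8.8] j6 1.22
7 end [547.  103.6 124.8   8.7]
[0.028,0,0.002,0,0,0,0,0.028,0,0.002,0,0,0,0,0.028,0,0.002,0,0,0,0,0.028,-0.001,0.002,0,0,0.1,0,0.027,0,0.003,0,0,0,0,0,0,0,0,0,0,0,0,0,0,0,0,0,0]
```

Emit:
drive_tool --rows '[0.028,0,0.002,0,0,0,0,0.028,0,0.002,0,0,0,0,0.028,0,0.002,0,0,0,0,0.028,-0.001,0.002,0,0,0.1,0,0.027,0,0.003,0,0,0,0,0,0,0,0,0,0,0,0,0,0,0,0,0,0]'

```text
time: 47.55
eef_pos: [544.5, 105.1, 121.8]
orientation: [-2.042, -2.385, 0.003]
ft_force: [1.1, 0.0, 0.1]
grip_width: 85.1
finger_force: 0.0
```

```bash
python3 look.py; python3 -c "
from p import *
I=cv2.imread('t.png');J,D=camera('side')
a=cv2.resize(I[140:240,220:370],None,fx=4,fy=4,interpolation=cv2.INTER_CUBIC);b=cv2.resize(J[150:300,190:350],(400,400))
cv2.imwrite('pics/c5.png',np.hstack([cv2.resize(a,(400,266)),np.zeros((266,0,3),np.uint8)]) if 0 else np.vstack([cv2.resize(a,(480,320)),cv2.resize(J[160:270,195:345],(480,352))])[:600])
x,y=L(0,232);plan([(x,y,72,8.7,0,0,20)])"
```

```text
([296.9, 174.5, 10.2, 22.4], 0.73, (array([574.6, -67.1]), 68.6, 37.9, 7.8), 66)
([90.9, 223.7, 21.3, 13.9], 0.68, (array([428.9, 531.9]), 63.1, 28.9, 71.5), 37)
([313.5, 173.1, 6.6, 20.9], 0.66, (array([ 578.3, -103.6]), 64.5, 31.5, 6.0), 66)
([136.4, 129.6, 11.2, 23.8], 0.61, (array([699.5, 432.3]), 71.2, 31.5, 15.9), 37)
([284.8, 171.2, 16.6, 24.8], 0.51, (array([570.2, -32.5]), 65.6, 33.9, 8.8), 67)
row in lane frame (array([-0.3, 61.3]), 101.2, 60.9, -89.8) 641
tilt [-0.001 -0.    -1.   ] pose [545.7 103.1 122.7   8.7] j6 1.46
3 end [546.6 104.3  71.7   8.7]
[0,0,0.017,0,0,0,0,0,0.001,0.017,0,0,0,0,0.001,0,0.017,0,0,0,0]
```

View pics/c5.png

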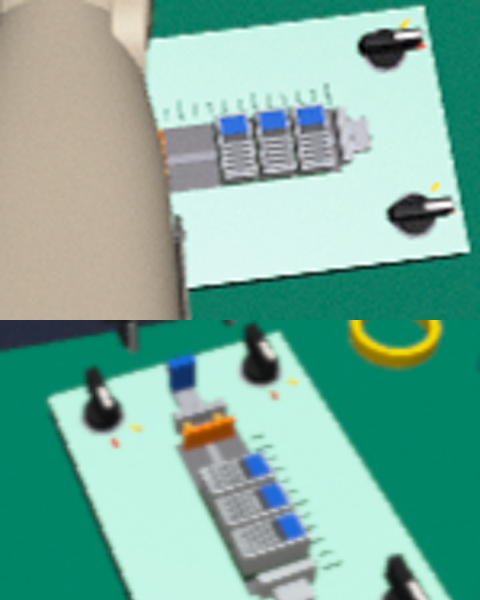

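The top crop shows the three modules in a row with small gaps. The side crop shows the same, with the jaw still open and the blue post at (182,372). Next I grip the post.

Emit:
drive_tool --rows '[0,0,0,0,0,0,110,0,0,0,0,0,0,110,0,0,0,0,0,0,110,0.001,0,0.017,0,0,0,110,0,0.001,0.017,0,0,0,110,0,0,0.016,0,0,0,110,0,0,0,0,0,0,110]' --newtons 50

```text
time: 48.28
eef_pos: [544.6, 104.4, 70.4]
orientation: [-2.045, -2.38, 0.005]
ft_force: [0.6, -0.2, -0.1]
grip_width: 48.7
finger_force: 0.0
```

Emit:
drive_tool --rows '[0,0,0,0,0,0,255,0,0,0,0,0,0,255,0,0,0,0,0,0,255,0,0,0,0,0,0,255,0,0,0,0,0,0,255]'

```text
time: 48.7
eef_pos: [547.3, 104.8, 74.2]
orientation: [2.045, 2.383, 0.001]
ft_force: [-0.1, -0.6, 0.7]
grip_width: 25.1
finger_force: 51.1
```

Emit:
drive_tool --rows '[-0.003,0,0,0,0,0,255,-0.006,0,0,0,0,0,255,-0.008,0,0,0,0,0,255,-0.008,0,0,0,0,0,255,-0.008,0,0,0,0,0,255,-0.006,0,0,0,0,0,255,-0.004,0,0,0,0,0,255]'

```text
time: 49.28
eef_pos: [553.7, 63.5, 74.2]
orientation: [-2.044, -2.384, -0.005]
ft_force: [-1.1, 5.9, 3.1]
grip_width: 25.0
finger_force: 51.4
```

Emit:
drive_tool --rows '[-0.003,0,0,0,0,0,255,-0.003,0,0,0,0,0,255,-0.003,0,0,0,0,0,255,-0.003,0,0,0,0,0,255]'

```text
time: 49.62
eef_pos: [555.4, 52.2, 74.2]
orientation: [-2.044, -2.384, -0.006]
ft_force: [0.0, 7.1, 3.1]
grip_width: 24.6
finger_force: 51.4
```

```bash
cat > q.py <<'E'
from p import *
s=state();a=np.radians(YAW);d=s['eef_pos'][:2]-O
print('tcp lane',(d@[np.cos(a),np.sin(a)]).round(1),(d@[-np.sin(a),np.cos(a)]).round(1),'f_y',(s['ft_force'][:2]@[-np.sin(a),np.cos(a)]).round(1),s['grip_width'])
I,D=camera('side');cv2.imwrite('side.png',I)
H=cv2.cvtColor(I,cv2.COLOR_BGR2HSV);C=cloud('side',D);e=C[...,:2]-O;lx=e@[np.cos(a),np.sin(a)];ly=e@[-np.sin(a),np.cos(a)]
m=(H[...,0]>=8)&(H[...,0]<=22)&(H[...,1]>130)&(abs(lx)<40)&(ly>60)&(ly<200)&(C[...,2]>50)
if m.any(): print('pad top ly',np.percentile(ly[m],[5,50,95]).round(1),m.sum())
E
python3 q.py
```

```text
tcp lane 0.5 179.4 f_y 7.0 24.627173920103726
```

Emit:
drive_tool --rows '[-0.002,0,0,0,0,0,255,-0.002,0,0,0,0,0,255,-0.002,0,0,0,0,0,255,-0.002,0,0,0,0,0,255]'

```text
time: 50.0
eef_pos: [556.6, 44.5, 74.2]
orientation: [-2.043, -2.384, -0.006]
ft_force: [-0.9, 8.2, 3.2]
grip_width: 25.0
finger_force: 51.4
```

Emit:
drive_tool --rows '[-0.002,0,0,0,0,0,255,-0.002,0,0,0,0,0,255,-0.002,0,0,0,0,0,255]'

```text
time: 50.25
eef_pos: [557.4, 38.8, 74.2]
orientation: [-2.043, -2.384, -0.007]
ft_force: [-0.3, 8.4, 3.5]
grip_width: 24.8
finger_force: 51.4
```

```bash
python3 q.py;python3 look.py
```

```text
tcp lane 0.5 165.9 f_y 8.3 24.8030999738897
([312.8, 170.1, 9.9, 24.2], 0.78, (array([ 582.7, -113. ]), 71.5, 35.3, 11.4), 66)
([302.7, 170.1, 9.6, 28.3], 0.71, (array([577.1, -81.2]), 67.6, 30.1, 8.6), 67)
([87.9, 222.2, 23.8, 14.5], 0.69, (array([429.8, 534.2]), 63.4, 29.5, 70.4), 37)
([138.5, 131.3, 7.4, 22.0], 0.54, (array([702.3, 432.4]), 64.2, 31.4, 15.6), 37)
row in lane frame (array([-0.2, 32.3]), 68.6, 60.1, 89.7) 426
```

Emit:
drive_tool --rows '[-0.002,0,0,0,0,0,255,-0.001,0,0,0,0,0,255]'

```text
time: 50.57
eef_pos: [557.9, 35.8, 74.2]
orientation: [-2.043, -2.384, -0.006]
ft_force: [-0.9, 7.4, 4.4]
grip_width: 25.2
finger_force: 51.4
```

Emit:
drive_tool --rows '[-0.001,0,0,0,0,0,255,-0.001,0,0,0,0,0,255]'

```text
time: 50.73
eef_pos: [558.2, 33.9, 74.2]
orientation: [-2.043, -2.384, -0.007]
ft_force: [-1.1, 8.0, 3.9]
grip_width: 25.1
finger_force: 51.4
```

Emit:
drive_tool --rows '[-0.001,0,0,0,0,0,255,-0.001,0,0,0,0,0,255]'

```text
time: 50.9
eef_pos: [558.4, 32.2, 74.2]
orientation: [-2.043, -2.384, -0.007]
ft_force: [-0.8, 9.7, 3.6]
grip_width: 24.8
finger_force: 51.5
```

Emit:
drive_tool --rows '[-0.001,0,0,0,0,0,255,0,0,0,0,0,0,255]'

```text
time: 51.07
eef_pos: [558.5, 31.4, 74.2]
orientation: [-2.042, -2.384, -0.008]
ft_force: [-0.2, 9.5, 3.4]
grip_width: 25.0
finger_force: 51.5
```

Emit:
drive_tool --rows '[-0.001,0,0,0,0,0,255,0,0,0,0,0,0,255]'

```text
time: 51.23
eef_pos: [558.6, 30.7, 74.2]
orientation: [-2.042, -2.384, -0.008]
ft_force: [-0.6, 10.7, 4.2]
grip_width: 25.0
finger_force: 51.5
```

Emit:
drive_tool --rows '[-0.001,0,0,0,0,0,255,0,0,0,0,0,0,255]'

```text
time: 51.4
eef_pos: [558.7, 30.0, 74.2]
orientation: [-2.041, -2.384, -0.009]
ft_force: [-0.9, 11.7, 4.6]
grip_width: 25.3
finger_force: 51.5
```

Emit:
drive_tool --rows '[0,0,0,0,0,0,255,0,0,0,0,0,0,110,0,0,0,0,0,0,110,0,0,0,0,0,0,110,0,0,-0.02,0,0,0,110,0,0,-0.03,0,0,0,110,0,0,-0.03,0,0,0,110,0,0,-0.03,0,0,0,0]'

```text
time: 52.07
eef_pos: [558.3, 26.5, 184.3]
orientation: [-2.047, -2.383, 0.001]
ft_force: [1.1, 0.3, 0.2]
grip_width: 59.7
finger_force: 0.0
```

Emit:
drive_tool --rows '[0.03,-0.03,0,0,0,0,0,0.03,-0.03,0,0,0,0,0,0.03,-0.03,0,0,0,0,0,0.03,-0.03,0,0,0,0,0,0.03,-0.03,0,0,0,0,0,0,0,0,0,0,0,0]'

```text
time: 52.57
eef_pos: [384.0, 152.3, 182.9]
orientation: [-2.038, -2.385, 0.004]
ft_force: [-0.0, -0.7, -0.4]
grip_width: 85.2
finger_force: 0.0
```

```bash
python3 q.py;python3 look.py; python3 -c "
from p import *
I=cv2.imread('t.png');J=cv2.imread('side.png')
k=dict(interpolation=cv2.INTER_CUBIC)
cv2.imwrite('pics/c6.png',np.hstack([cv2.resize(I[160:215,235:350],(400,192),**k)[:, :],cv2.resize(J[165:260,210:310],(400,380),**k)[60:252]]))
"
```

```text
tcp lane -153.8 304.4 f_y -0.7 85.21311568414353
([304.4, 171.6, 8.2, 21.2], 0.74, (array([576.5, -87. ]), 63.5, 30.8, 7.9), 67)
([137.6, 129.5, 10.2, 20.7], 0.6, (array([703. , 432.6]), 62.8, 31.8, 14.2), 37)
([89.3, 221.9, 24.2, 17.3], 0.6, (array([430.1, 533.5]), 61.9, 28.9, 71.6), 37)
([295.2, 171.0, 14.6, 25.4], 0.52, (array([571.4, -55.8]), 70.2, 32.6, 6.9), 66)
row in lane frame (array([ 0.3, 81. ]), 162.3, 61.2, 89.6) 637
```

View pics/c6.png

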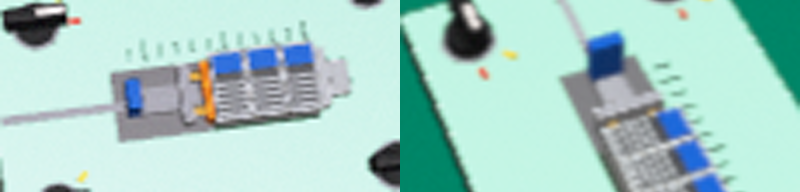

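The row is now tight: the pad lies against the modules and they touch the end stop at crop (318,75). The jaw stayed put after I let go. Now the start button.

```bash
python3 -c "
from p import *
C=cloud('top',np.load('t.npy'));I=cv2.imread('t.png');H=cv2.cvtColor(I,cv2.COLOR_BGR2HSV)
a=np.radians(YAW);d=C[...,:2]+[1.4,1.7]-O;lx=d@[np.cos(a),np.sin(a)];ly=d@[-np.sin(a),np.cos(a)]
m=(H[...,0]>=100)&(H[...,0]<=125)&(H[...,1]>130)&(abs(lx)<45)&(ly>120)&(ly<200)&(C[...,2]>68);print('post',np.median(ly[m]),m.sum())
m=(abs(H[...,0].astype(int)-62)<8)&(H[...,1]>150)&(H[...,2]>110); m[:,:385]=0; m[:190]=0
print('btn',C[m].mean(0),np.percentile(C[m][:,2],[10,50,90]))
plan([(501.5,-367,140,8.7,255,2,36)])"
```

```text
post 157.43193338864313 30
btn [ 500.01824688 -368.96158823   56.17925062] [53.47172169 56.19956084 58.85392955]
tilt [ 0.002 -0.    -1.   ] pose [391.1 150.3 183.8   8.8] j6 1.59
17 end [ 501.3 -366.9  139.8    8.7]
[-0.035,0.002,0.003,0,0,0,255,-0.035,0.002,0.003,0,0,0,255,-0.035,0.002,0.003,0,0,0,255,-0.035,0.002,0.003,0,0,0,255,-0.035,0.002,0.003,0,0,0,255,-0.035,0.002,0.003,0,0,0,255,-0.035,0.002,0.003,0,0,0,255,-0.035,0.002,0.003,0,0,0,255,-0.035,0.002,0.003,0,0,0,255,-0.036,0.002,0.003,0,0,0,255]
[-0.035,0.002,0.003,0,0,0,255,-0.036,0.002,0.003,0,0,0,255,-0.035,0.002,0.003,0,0,0,255,-0.036,0.002,0.002,0,0,0,255,-0.035,0.002,0.003,0,0,0.1,255,0,0,0,0,0,0,255,0,0,0,0,0,0,255]
```

Emit:
drive_tool --rows '[-0.035,0.002,0.003,0,0,0,255,-0.035,0.002,0.003,0,0,0,255,-0.035,0.002,0.003,0,0,0,255,-0.035,0.002,0.003,0,0,0,255,-0.035,0.002,0.003,0,0,0,255,-0.035,0.002,0.003,0,0,0,255,-0.035,0.002,0.003,0,0,0,255,-0.035,0.002,0.003,0,0,0,255,-0.035,0.002,0.003,0,0,0,255,-0.036,0.002,0.003,0,0,0,255]'

```text
time: 53.55
eef_pos: [464.2, -197.6, 153.0]
orientation: [2.049, 2.38, 0.0]
ft_force: [1.0, 0.9, 0.8]
grip_width: 0.2
finger_force: 0.0
```

Emit:
drive_tool --rows '[-0.035,0.002,0.003,0,0,0,255,-0.036,0.002,0.003,0,0,0,255,-0.035,0.002,0.003,0,0,0,255,-0.036,0.002,0.002,0,0,0,255,-0.035,0.002,0.003,0,0,0.1,255,0,0,0,0,0,0,255,0,0,0,0,0,0,255]'

```text
time: 54.13
eef_pos: [499.9, -370.9, 137.8]
orientation: [-2.054, -2.377, 0.0]
ft_force: [-0.1, 0.6, -0.4]
grip_width: 0.2
finger_force: 0.0
```

```bash
python3 -c "
from p import *
plan([(501.5,-367,88,8.7,255,1,15)])"; python3 look.py
```

```text
tilt [-0.  0. -1.] pose [ 499.9 -370.9  137.8    8.3] j6 0.66
5 end [ 501.3 -366.7   87.8    8.7]
[0.001,0.001,0.012,0,0,-0.1,255,0.001,0,0.013,0,0,-0.1,255,0.001,0.001,0.012,0,0,-0.1,255,0.001,0,0.013,0,0,-0.1,255,0,0,0,0,0,0,255]
([89.0, 223.8, 25.1, 12.0], 0.82, (array([429.8, 533.3]), 62.0, 28.9, 70.3), 37)
([135.3, 130.7, 12.3, 19.5], 0.77, (array([702.8, 432.2]), 63.3, 29.7, 17.4), 37)
([294.9, 173.3, 14.6, 22.9], 0.66, (array([572.8, -55.8]), 68.2, 33.0, 7.7), 67)
([402.4, 206.9, 16.4, 9.0], 0.55, (array([ 502.3, -375. ]), 36.1, 32.0, -3.1), 56)
([304.5, 174.9, 12.6, 18.8], 0.54, (array([578.8, -87.5]), 65.0, 29.5, 10.0), 67)
([315.0, 169.3, 11.8, 25.0], 0.53, (array([ 581.5, -115.9]), 73.7, 35.4, 7.6), 66)
row in lane frame (array([ 0.1, 80.4]), 163.8, 60.4, 89.7) 629
```

Emit:
drive_tool --rows '[0.001,0.001,0.012,0,0,0,255,0.001,0,0.013,0,0,0,255,0.001,0.001,0.012,0,0,0,255,0.001,0,0.013,0,0,0,255,0,0,0,0,0,0,255]'

```text
time: 54.65
eef_pos: [500.4, -360.3, 87.1]
orientation: [-2.044, -2.38, -0.001]
ft_force: [-0.2, 1.5, 0.1]
grip_width: -0.0
finger_force: 0.0
```

Emit:
drive_tool --rows '[0,0,0.002,0,0,0,255,0,0,0.002,0,0,0,255,0,0,0.002,0,0,0,255,0,0,0,0,0,0,255]'

```text
time: 54.98
eef_pos: [502.0, -363.0, 83.7]
orientation: [2.047, 2.382, 0.0]
ft_force: [-0.3, 0.1, 0.5]
grip_width: -0.1
finger_force: 0.0
```

Emit:
drive_tool --rows '[0,0,0.002,0,0,0,255,0,0,0.002,0,0,0,255]'

```text
time: 55.15
eef_pos: [502.2, -363.3, 79.9]
orientation: [2.047, 2.381, 0.0]
ft_force: [-0.6, -0.1, 3.3]
grip_width: 0.4
finger_force: 1.3
```

Emit:
drive_tool --rows '[0,0,0.002,0,0,0,255,0,0,0.002,0,0,0,255]'

```text
time: 55.32
eef_pos: [502.2, -363.3, 75.9]
orientation: [2.047, 2.381, 0.0]
ft_force: [-0.9, 2.2, 16.8]
grip_width: 0.1
finger_force: 8.7
```

Emit:
drive_tool --rows '[0,0,0.002,0,0,0,255,0,0,0.001,0,0,0,255]'

```text
time: 55.48
eef_pos: [502.4, -363.3, 75.6]
orientation: [2.046, 2.38, -0.0]
ft_force: [-6.1, 6.8, 27.7]
grip_width: 0.3
finger_force: 14.0
```

Fully down. I retract and check the scene.

Emit:
drive_tool --rows '[0,0,-0.01,0,0,0,255,0,0,-0.02,0,0,0,255,0,0,-0.03,0,0,0,255,0,0,-0.03,0,0,0,255,0,0,-0.03,0,0,0,255,0,0,0,0,0,0,255]'

```text
time: 55.98
eef_pos: [503.9, -365.0, 198.7]
orientation: [2.042, 2.375, -0.001]
ft_force: [0.1, -0.5, 1.0]
grip_width: 0.2
finger_force: 0.0
```

```bash
python3 look.py; python3 kn.py; cp t.png pics/f.png
```

```text
([295.1, 171.8, 13.2, 26.6], 0.82, (array([572.8, -56.8]), 61.8, 28.4, 7.7), 67)
([316.9, 170.9, 9.5, 22.9], 0.76, (array([ 582.3, -115.8]), 65.2, 27.9, 7.3), 67)
([304.5, 173.3, 10.8, 25.7], 0.67, (array([577.6, -87.4]), 67.9, 33.3, 9.2), 66)
([90.6, 221.2, 21.5, 16.3], 0.63, (array([429.1, 532.8]), 61.0, 28.9, 70.3), 37)
([135.9, 131.6, 11.7, 20.2], 0.56, (array([702.4, 432.8]), 62.4, 30.8, 15.6), 36)
row in lane frame (array([ 0.1, 81.1]), 161.9, 60.6, 89.8) 637
1 [626.3 114.2] 104 (array([625.2, 112.3]), 54.5, 15.2, -81.7)
2 [ 670.2 -172.5] 101 (array([ 668.9, -173.7]), 55.6, 15.2, -80.3)
3 [ 512.  -196.7] 106 (array([ 511. , -197.7]), 55.8, 14.3, -82.0)
4 [468.1  90. ] 105 (array([467.1,  88.4]), 55.4, 14.7, -80.7)
```

View pics/f.png

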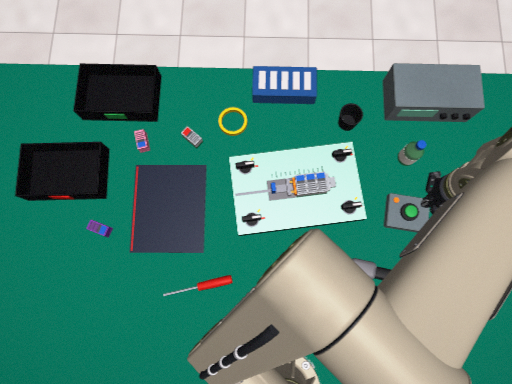

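The final picture shows the row gripped at (308,183), all knobs at red, the reject (192,137), look-alikes and other things untouched, and the arm clear of everything.

```bash
python3 -c "
from plant import *
print(hand_in())"
```

```text
the job is handed in; nothing more can be done
None
```

The job is done and handed in at about 56 s: all four knobs went crosswise to yellow and then to red, the three blue-banded modules are gripped between jaw and end stop, and the start button was pressed last; I moved nothing else, and no verdict came back.

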